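Fit the ring arm to the microscope stand

TASK

Fit the loose ring arm onto the pillar of the microscope stand: lower it gently over the pillar, keeping it square so it does not bind, its ring reaching forward over the stand's base. When it rests on the stop collar's locating pin, swing it a little either way until the notch under its hub drops over the pin and the hub sits fully home on the collar, then let go. Leave the other things on the bench as they are.

Things in the scene. Friction and masses are not known exactly. Their poses are not given: they have to be found in the camera images.
- hub_centre (a point): Ring arm: one rigid piece, about 0.42 kg: steel hub (50 mm diameter, 40 mm tall, 27 mm through bore), straight bar 14 x 14 mm, open ring at the bar's end. It starts upright, the hub's underside on the bench, bar and ring level. This point: centre of the hub, on the bore's axis, 20 mm above its underside. z: along the bore, up in use; -x: along the bar to the ring.
- bar_grip (a point): Where to hold the ring arm: on its bar, 74 mm from the bore's axis (-x), mid-width and mid-height of the bar, 26 mm above the hub's underside. The bar is free from 25 to 91 mm from the bore's axis. Holding here keeps the gripper clear of the pillar. Axes as hub_centre.
- ring_centre (a point): Centre of the ring arm's open ring (88 mm outside, 76 mm inside, 12 mm thick), 135 mm from the bore's axis along -x, 26 mm above the hub's underside. Axes as hub_centre.
- ring_arm: The ring arm's origin: on the bore's axis at the hub's underside; axes as hub_centre. A radial notch in the underside, directly under the bar (-x side), 8 mm deep and 9 mm wide, open below, runs from the bore to the outside. Most of the weight is in the hub (centre of mass about 20 mm from the bore's axis), so the arm tends to droop when held by the bar.
- pillar_top (a point): Centre of the top end of the stand's pillar: vertical steel rod 25 mm in diameter (1 mm clearance all round in the bore), 200 mm above the bench, 2.5 mm chamfer. The stand is fixed: white base plate 245 x 150 mm, 16 mm thick, pillar near its rear edge. -x points from the pillar to the stage plate; z up.
- stage (a point): Centre of the black round stage plate, 95 mm in diameter, in the top of the stand's base, 135 mm from the pillar's axis along the stand's -x.
- collar_top (a point): Centre of the flat top face of the dark stop collar fixed on the pillar (50 mm diameter, 16 mm high, top 51 to 81 mm above the bench). A plain pin 6 mm thick stands 6 mm up from it, 19 mm from the pillar's axis, up to 0.5 rad either side of the line pillar to stage; its direction is not in this pose: see or feel it. The notch passes over it within about 0.07 rad, else the hub stops 6 mm high.
- board: Bystander: small green circuit board on four brass legs, 56 x 72 mm, 24 mm high over its two blue capacitors, standing on the stage plate. Origin under its centre.
- spare_collar: Bystander: a loose dark steel collar, 50 mm diameter, 16 mm high, lying on the bench. Origin under its centre.
- eyepiece: Bystander: black eyepiece, 40 mm diameter, 52 mm high, standing. Origin under its centre.
- multimeter: Bystander: hand-held meter lying flat, 150 x 78 mm, 44 mm high. Origin under its centre.
- solder_spool: Bystander: reel of solder wire, 54 mm diameter, 48 mm high, standing. Origin under its centre.
- screwdriver: Bystander: screwdriver with black handle, 170 mm long, lying flat.
- parts_tray: Bystander: open black tray with screws and washers, 80 x 120 mm, 25 mm high. Origin under its centre.
There are look-alikes about, which are no part of the job. Leave any green or yellow look-alike of the ring_arm alone.

How it is judged (in metres and radians):
On the way, in this order (a step that is already met when the one before it is completed fails the run):
1. the ring arm is lifted clear of the bench (height (world z) of hub_centre above 0.1 m), for 0.1 s.
2. the hub is square on the pillar, its underside at least 20 mm below the pillar's top (horizontal distance between hub_centre and pillar_top below 0.006 m and angle between hub_centre's own z axis and vertical below 0.12 rad and z of ring_arm in the frame of pillar_top below -0.02 m), for 0.1 s.
At the end, for the whole second after the job is handed in: Hub fully home on the stop collar: centre of its underside under 2.5 mm above the collar's top face and within 4 mm of the pillar's axis; arm within 0.06 rad of level; ring's centre within 85 mm, seen from above, of the stage plate's centre; arm at rest (z of ring_arm in the frame of collar_top below 0.0025 m and horizontal distance between ring_arm and collar_top below 0.004 m and angle between hub_centre's own z axis and vertical below 0.06 rad and horizontal distance between ring_centre and stage below 0.085 m and linear speed of ring_arm below 0.02 m/s); the robot touches nothing.
It fails at once if the arm is dropped down the pillar (faster than 0.5 m/s while on it) (horizontal distance between hub_centre and pillar_top below 0.006 m and z of ring_arm in the frame of pillar_top below -0.005 m and linear speed of ring_arm above 0.5 m/s).
It fails at once if the circuit board is shifted by more than 15 mm (distance of board from where it was at the start of the episode above 0.015 m).
It fails at once if another thing on the bench is shifted by more than 30 mm (distance of any of spare_collar, eyepiece, multimeter, solder_spool, screwdriver, parts_tray from where it was at the start of the episode above 0.03 m).
It also fails if it takes over 58 s, if anything falls off the work surface, if the arm or the gripper's body presses on something with over 40 N, if the wrist force passes 120 N, or if a joint passes its speed limit or range.

ROBOT

A 6-joint arm with a two-finger parallel gripper is mounted at the origin on the work surface. World frame = base frame: x ahead of the robot, y to its left, z up, the work surface at z = 0. Lengths are in mm, angles in rad, forces in N, time in s.
With the tool pointing down it reaches from about 400 to 925 mm from the base axis. Payload 3.4 kg.
Tool frame: the origin (TCP) lies at the very end of the fingers, on their centre line; the grasp point (between the pads) lies 19 mm behind it; z points along the fingers, x is the direction in which the jaws open and shut, and the axes are right-handed (so a half turn about z gives the same grasp; the last joint's range is limited). The gripper opens to 85 mm and grips with 20 to 120 N. Pads are 22 mm wide; open, the fingers measure 114 mm over their backs; the gripper's body (76 mm by 85 mm) begins 54 mm behind the grasp point. The pads swing forward as they close: fully open they stand 13 mm farther back than shut.
Start: joints at [1.153, 0.307, 1.506, -0, 1.328, -0.073], TCP at [193.837, 541.349, 231.305] pointing down, gripper open.
Joint ranges: [-3.12, 3.12], [-1.05, 2.28], [0.14, 2.33], [-1.42, 4.57], [0.1, 2.73], [-2.68, 2.68]. Speed limits (rad/s): [2.57, 2.57, 3.14, 3.14, 3.14, 3.14].

INTERFACE

Orientations are given as a rotation vector (axis times angle).
In Python, from plant import manip gives the robot as it stands.
- The arm moves only by the tool jog_arm, never from a script. Its argument "commands" is a list of rows, each an object with "claw": the gripper command: -1 is shut, 1 is fully open, values between are in proportion; "travel": the shift along the tool's x, y, z in m, a list of three; "rotation": the turn, a rotation vector about the tool's x, y, z in degrees, a list of three. A call has 1 to 5 rows; each row shifts and turns the commanded pose from where the row before left it, along the tool's axes as they then stand; what a row does not reach is not made up. A row lasts 1/10 s, in which the tool goes at most 50 mm and 8.59 degrees, less where a joint would pass 70% of its speed; a pose out of reach is approached as far as the arm can. A call is refused whole if a number of a shift passes 0.05 or a number of a turn 8.59, either way. A call with a gripper value outside its range is refused whole. The fingers move at their own pace and stop on an object; the grip force is fixed at half the most. Time passes only in rows, so rows that do not move let the fingers close. It gives the time, the measured TCP pose, the force and the opening at its end, in the units of the state.
- manip.observe(): the state, without advancing time (a new reading comes with each control period).
- manip.read_camera(name): name is "scene" or "top" or "wrist"; returns a dict with "pixels" (384x512x3 uint8, red, green, blue), "intrinsics" (3x3 intrinsics, pixels), "pose" (4x4, takes a point from camera to world coordinates). Camera axes: x right, y down, z forward; pixel columns grow to the right and rows downward; lengths in mm; the calibration is good to about 2 mm. A picture is of the moment at which its call begins. There is no depth.
- manip.close_job(): hands the job in, once; it reports no verdict.
The state is a dict: "time": time; "joint_pos": joint angles; "joint_velocities": joint speeds; "effort": joint torques, N m; "eef_pos": TCP position; "orientation": TCP orientation; "force": force on the tool from outside, world axes, zero at the start; "moment": the same for the moment, N m; "opening": opening from 0.0 (shut) to 1.0 (fully open).
Only numpy, scipy, OpenCV 4.12 (cv2) and the standard library are available. Lean on these libraries where they do the work, as an engineer would, in place of code of your own. Each camera call takes 0.05 s, during which the arm holds its last target. There are 200 camera calls.

## Working session

There is one attempt and no reset: what is moved stays moved. The work goes in short steps, Python scripts to look and compute and a tool call to move; the robot and the scene stay as the last step left them, time stands still between calls to the robot, and variables do not carry over. Pictures are saved under pics/ and viewed, about 8 in all and at most 12, crops included, and the job is handed in when it is done.

Besides the shell and the picture viewer there is one more tool, called after "Request:" by a JSON object that holds its "method" and its "body". jog_arm: Moves the arm, as the interface text tells. Its arguments: {"type":"object","properties":{"commands":{"type":"array","items":{"type":"object","properties":{"claw":{"type":"number"},"travel":{"type":"array","items":{"type":"number"}},"rotation":{"type":"array","items":{"type":"number"}}}}}},"required":["commands"]}

```bash
mkdir -p pics; cat > h.py <<'E'
import numpy as np, cv2
from plant import manip
from scipy.spatial.transform import Rotation as R
def snap(name,fn,crop=None,scale=1):
    c=manip.read_camera(name); np.savez('pics/'+fn+'.npz',**c)
    im=c['pixels'][:,:,::-1]
    if crop: im=im[crop[1]:crop[3],crop[0]:crop[2]]
    cv2.imwrite('pics/'+fn+'.png',cv2.resize(im,None,fx=scale,fy=scale,interpolation=cv2.INTER_CUBIC)); return c
def ray(fn,u,v,z):
    c=np.load('pics/'+fn+'.npz'); d=c['pose'][:3,:3]@np.linalg.inv(c['intrinsics'])@[u,v,1]; o=c['pose'][:3,3]
    return o+d*(z-o[2])/d[2]
def proj(fn,p):
    c=np.load('pics/'+fn+'.npz'); q=c['intrinsics']@(c['pose'][:3,:3].T@(np.array(p)-c['pose'][:3,3])); return q[:2]/q[2]
E
python3 - <<'E'
from h import *
a=snap('top','top0',scale=1.5); b=snap('scene','sc0',scale=1.5)
for c in(a,b): print(c['pose'].round(3),c['intrinsics'])
print(manip.observe())
E
```

```text
[[-1.200000e-02 -9.860000e-01  1.640000e-01  3.621380e+02]
 [-1.000000e+00  9.000000e-03 -2.100000e-02  4.551500e+01]
 [ 1.900000e-02 -1.640000e-01 -9.860000e-01  1.477268e+03]
 [ 0.000000e+00  0.000000e+00  0.000000e+00  1.000000e+00]] [[434.5452836    0.         259.2059739 ]
 [  0.         434.5452836  189.44567432]
 [  0.           0.           1.        ]]
[[ 5.870000e-01  5.080000e-01 -6.310000e-01  1.338465e+03]
 [ 8.100000e-01 -3.630000e-01  4.610000e-01 -5.329290e+02]
 [ 5.000000e-03 -7.810000e-01 -6.240000e-01  8.975100e+02]
 [ 0.000000e+00  0.000000e+00  0.000000e+00  1.000000e+00]] [[412.56990074   0.         257.87081226]
 [  0.         412.56990074 193.80738177]
 [  0.           0.           1.        ]]
{'time': 0.1, 'joint_pos': array([ 1.15352809e+00,  3.07549136e-01,  1.50753472e+00,  3.27267301e-05,
        1.32843200e+00, -7.35180974e-02]), 'joint_velocities': array([ 0.00033643, -0.00276032, -0.00357808, -0.00078329, -0.00111809,
        0.00027118]), 'effort': array([-7.70927236e-04, -4.58529532e+01, -2.52607280e+01, -2.72587922e-04,
        5.66396368e-03,  1.27373559e-05]), 'eef_pos': array([193.5522095 , 540.77538013, 230.44702345]), 'orientation': array([ 2.5678637 ,  1.80821262, -0.00261595]), 'force': array([ 0.77832277, -0.5947528 , -0.41092906]), 'moment': array([ 0.02264677, -0.03250013,  0.02960472]), 'opening': 1.0012233932808194}
```

View pics/top0.png

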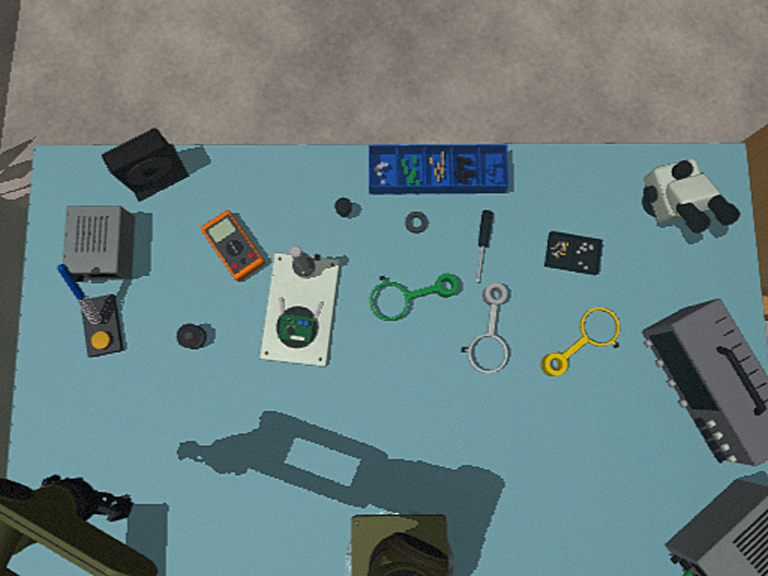

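View pics/sc0.png

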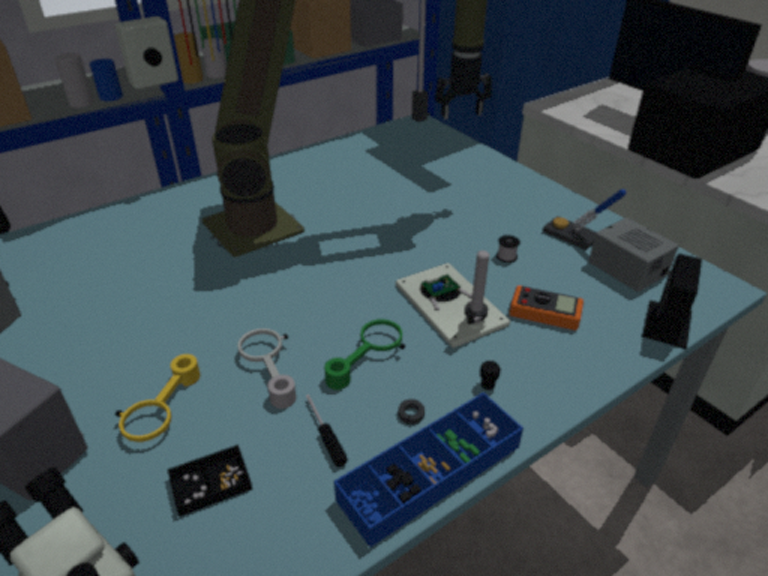

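Top view: three ring arms. The green one has its hub at (447,285), the yellow one at (555,364), and the steel-grey one has its hub at (496,293) and ring at (488,354). The grey one fits, since green and yellow are the excluded look-alikes. The stand has its pillar top near (296,253) and its stage at (298,327). I'll confirm in one enlarged crop of the arm and stand.

```bash
python3 - <<'E'
from h import *
t=np.load('pics/top0.npz')['pixels'][:,:,::-1]
A=cv2.resize(t[180:260,290:360],None,fx=5.5,fy=5.5,interpolation=cv2.INTER_CUBIC)
B=cv2.resize(t[160:240,170:240],None,fx=5.5,fy=5.5,interpolation=cv2.INTER_CUBIC)
cv2.imwrite('pics/cr1.png',np.hstack([A,B]))
E
```

```text
(no output)
```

View pics/cr1.png

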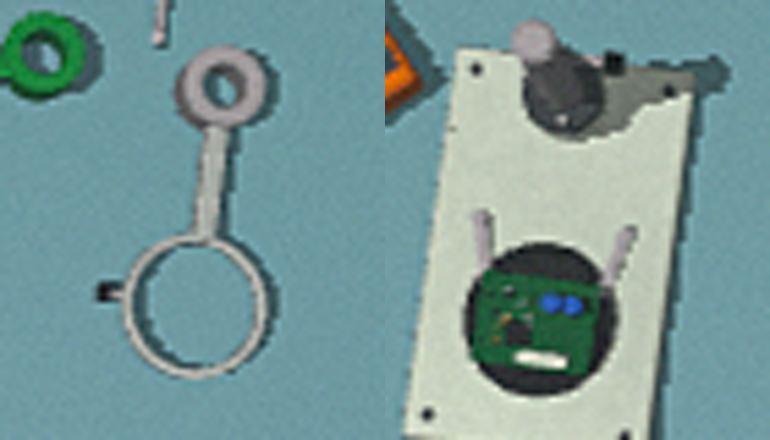

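The crop confirms the grey steel arm: hub top at crop (222,87), ring centre at (197,306). It also shows the pillar top at crop (534,40), the stage at (542,318), and a light speck that may be the pin at (562,118).

```bash
python3 - <<'E'
from h import *
f=lambda x,y,u0,v0:((x+.5)/5.5-.5+u0,(y+.5)/5.5-.5+v0)
hub=ray('top0',*f(222,87,290,180),40); ring=ray('top0',*f(197,306,290,180),32)
pt=ray('top0',*f(149,40,170,160),200); st=ray('top0',*f(157,318,170,160),16)
print('hub',hub,'ring',ring,np.linalg.norm((hub-ring)[:2]));print('pillar',pt,'stage',st,np.linalg.norm((pt-st)[:2]))
d=(ring-hub)[:2];d/=np.linalg.norm(d); print('arm dir deg',np.degrees(np.arctan2(d[1],d[0])),'grip',hub[:2]+74*d)
e=(st-pt)[:2]; print('stand dir deg',np.degrees(np.arctan2(e[1],e[0])))
for h in(51,66,81):
  p=ray('top0',*f(562-385,118,170,160),h+6); q=p[:2]-pt[:2]; print(h,p,np.linalg.norm(q),np.degrees(np.arctan2(q[1],q[0])), proj('top0',[*pt[:2],h]))
o=manip.observe(); print(R.from_rotvec(o['orientation']).as_matrix().round(3))
E
```

```text
hub [ 577.99006621 -222.19957511   40.        ] ring [ 445.52225481 -203.3196901    32.        ] 133.80646888110255
pillar [644.19113616 205.05083603 200.        ] stage [510.88904699 221.18557577  16.        ] 134.27500438233793
arm dir deg 171.8885863619491 grip [ 504.73039404 -211.75829   ]
stand dir deg 173.09855358399335
51 [627.54631607 205.53215559  57.        ] 16.651777807316165 178.34363503665728 [202.16441005 176.46652417]
66 [624.74323624 203.84215655  72.        ] 19.485423196669874 -176.44366357053218 [201.66331511 175.58884467]
81 [621.94015641 202.15215751  87.        ] 22.438993666544757 -172.57776577009403 [201.15177813 174.69287569]
[[ 0.337  0.941 -0.001]
 [ 0.941 -0.337 -0.002]
 [-0.002 -0.    -1.   ]]
```

Request:
{"method": "jog_arm", "body": {"commands": [{"claw": 1,"travel": [0,0,0],"rotation": [0,0,-5.8]},{"claw": 1,"travel": [0,0,0],"rotation": [0,0,-5.8]},{"claw": 1,"travel": [-0.025,0.037,0],"rotation": [0,0,0]},{"claw": 1,"travel": [-0.025,0.037,0],"rotation": [0,0,0]},{"claw": 1,"travel": [-0.025,0.037,0],"rotation": [0,0,0]}]}}

```text
time: 0.6
eef_pos: [293.5, 450.4, 230.8]
orientation: [2.371, 2.061, -0.001]
force: [1.5, 1.2, 0.2]
opening: 0.994
```

Request:
{"method": "jog_arm", "body": {"commands": [{"claw": 1,"travel": [-0.025,0.037,0],"rotation": [0,0,0]},{"claw": 1,"travel": [-0.025,0.037,0],"rotation": [0,0,0]},{"claw": 1,"travel": [-0.025,0.037,0],"rotation": [0,0,0]},{"claw": 1,"travel": [-0.025,0.037,0],"rotation": [0,0,0]},{"claw": 1,"travel": [-0.025,0.037,0],"rotation": [0,0,0]}]}}

```text
time: 1.1
eef_pos: [459.5, 300.1, 230.9]
orientation: [-2.373, -2.059, 0.001]
force: [0.3, 0.8, 0.3]
opening: 1.0
```

Request:
{"method": "jog_arm", "body": {"commands": [{"claw": 1,"travel": [-0.045,0.0106,0],"rotation": [0,0,0]},{"claw": 1,"travel": [-0.045,0.0106,0],"rotation": [0,0,0]},{"claw": 1,"travel": [-0.045,0.0106,0],"rotation": [0,0,0]},{"claw": 1,"travel": [-0.045,0.0106,0],"rotation": [0,0,0]},{"claw": 1,"travel": [-0.045,0.0106,0],"rotation": [0,0,0]}]}}

```text
time: 1.6
eef_pos: [479.0, 69.6, 231.0]
orientation: [-2.372, -2.059, 0.001]
force: [1.1, 0.4, -0.5]
opening: 0.999
```

Request:
{"method": "jog_arm", "body": {"commands": [{"claw": 1,"travel": [-0.045,0.0106,0],"rotation": [0,0,0]},{"claw": 1,"travel": [-0.045,0.0106,0],"rotation": [0,0,0]},{"claw": 1,"travel": [-0.045,0.0106,0],"rotation": [0,0,0]},{"claw": 1,"travel": [-0.045,0.0106,0],"rotation": [0,0,0]},{"claw": 1,"travel": [-0.045,0.0106,0],"rotation": [0,0,0]}]}}

```text
time: 2.1
eef_pos: [499.8, -160.6, 231.0]
orientation: [-2.373, -2.058, 0.0]
force: [1.5, -0.1, -0.2]
opening: 1.002
```

Request:
{"method": "jog_arm", "body": {"commands": [{"claw": 1,"travel": [-0.045,0.0106,0],"rotation": [0,0,0]},{"claw": 1,"travel": [0,0,0.03],"rotation": [0,0,0]},{"claw": 1,"travel": [0,0,0.03],"rotation": [0,0,0]},{"claw": 1,"travel": [0,0,0],"rotation": [0,0,0]}]}}

```text
time: 2.5
eef_pos: [500.9, -203.9, 167.2]
orientation: [-2.367, -2.051, 0.006]
force: [-1.6, 1.2, 0.8]
opening: 1.002
```

```bash
python3 - <<'E'
from h import *
c=snap('wrist','w1',scale=1.5); print(c['pose'].round(2),c['intrinsics'].round(1)); o=manip.observe(); print(o['eef_pos'],o['orientation'])
print([proj('w1',p)*1.5 for p in([505,-212,33],[578,-222,40],[445.5,-203.3,32])])
E
```

```text
[[ 1.4000e-01  9.5000e-01  2.7000e-01  4.3136e+02]
 [ 9.9000e-01 -1.4000e-01 -4.0000e-02 -1.9467e+02]
 [ 0.0000e+00  2.7000e-01 -9.6000e-01  3.1030e+02]
 [ 0.0000e+00  0.0000e+00  0.0000e+00  1.0000e+00]] [[281.3   0.  254.8]
 [  0.  281.3 187.1]
 [  0.    0.    1. ]]
[ 502.38793143 -204.16255887  169.26791546] [-2.36908432 -2.05465357  0.00360106]
[array([370.94893495, 276.1376046 ]), array([372.1633856 , 378.51184125]), array([370.53577861, 185.66231289])]
```

View pics/w1.png

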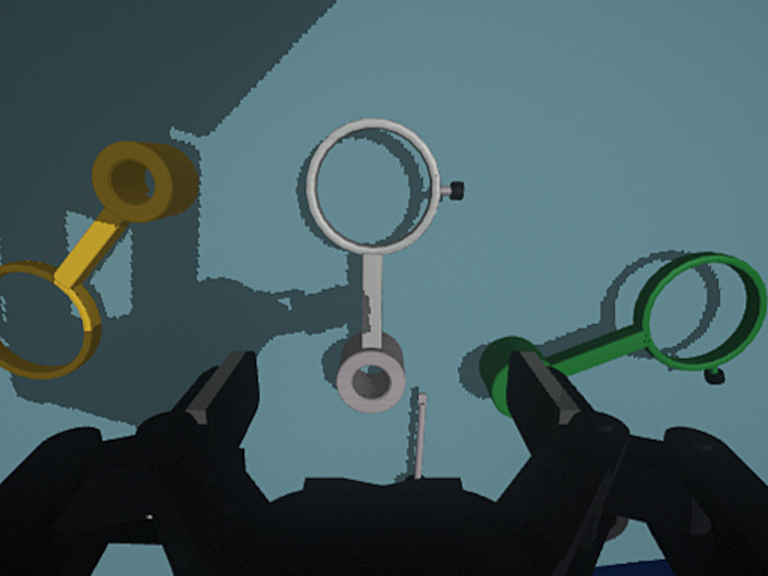

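Wrist view: the grey hub top is at (370.5,380), the ring centre at (373,186), and the bar runs along x≈372. The fingers would straddle the bar, and the green hub beneath the right finger is well away from it.

```bash
python3 - <<'E'
from h import *
hub=ray('w1',370.5/1.5,380/1.5,40); ring=ray('w1',373/1.5,186/1.5,32)
print(hub,ring,np.linalg.norm((hub-ring)[:2])); d=(ring-hub)[:2];d/=np.linalg.norm(d); g=hub[:2]+74*d
print('dir',np.degrees(np.arctan2(d[1],d[0])),'grip',g)
o=manip.observe(); M=R.from_rotvec(o['orientation']).as_matrix(); print(M.round(4)); print('yaw',np.degrees(np.arctan2(M[1,0],M[0,0])))
print('tool delta', M.T@(np.array([*g,7])-o['eef_pos']), o['eef_pos'])
E
```

```text
[ 578.99665398 -223.34942694   40.        ] [ 445.93642218 -201.76008459   32.        ] 134.80031524878987
dir 170.7839355946265 grip [ 505.95189044 -211.49773853]
[[ 0.1414  0.9899 -0.0054]
 [ 0.9899 -0.1414  0.0028]
 [ 0.002  -0.0058 -1.    ]]
yaw 81.86840361696999
tool delta [ -7.07580634   5.50154407 162.2253033 ] [ 502.38793143 -204.16255887  169.26791546]
```

Request:
{"method": "jog_arm", "body": {"commands": [{"claw": 1,"travel": [-0.007,0.0055,0],"rotation": [0,0,0.9]},{"claw": 1,"travel": [0,0,0.04],"rotation": [0,0,0]},{"claw": 1,"travel": [0,0,0.04],"rotation": [0,0,0]},{"claw": 1,"travel": [0,0,0.04],"rotation": [0,0,0]},{"claw": 1,"travel": [0,0,0],"rotation": [0,0,0]}]}}

```text
time: 3.05
eef_pos: [507.0, -211.4, 48.5]
orientation: [-2.384, -2.037, 0.004]
force: [-1.2, 0.5, 0.9]
opening: 1.001
```

Request:
{"method": "jog_arm", "body": {"commands": [{"claw": 1,"travel": [0,0,0],"rotation": [0,0,0]},{"claw": 1,"travel": [0,0,0],"rotation": [0,0,0]}]}}

```text
time: 3.25
eef_pos: [511.4, -213.7, 54.0]
orientation: [2.385, 2.037, 0.003]
force: [0.4, -0.7, 0.2]
opening: 0.999
```

```bash
python3 - <<'E'
from h import *
o=manip.observe(); M=R.from_rotvec(o['orientation']).as_matrix(); print(o['eef_pos'],M.round(4)); print('yaw',np.degrees(np.arctan2(M[1,0],M[0,0])))
print('tool delta', M.T@(np.array([505.7,-211.6,7])-o['eef_pos']))
E
```

```text
[ 511.35294332 -213.67095529   53.95413029] [[ 0.1562  0.9877  0.0047]
 [ 0.9877 -0.1562 -0.0024]
 [-0.0017  0.005  -1.    ]]
yaw 81.01267140887562
tool delta [ 1.24154153 -6.14186858 46.92196714]
```

Request:
{"method": "jog_arm", "body": {"commands": [{"claw": 1,"travel": [0.001,-0.006,0],"rotation": [0.3,0,0]},{"claw": 1,"travel": [0,0,0.016],"rotation": [0,0,0]},{"claw": 1,"travel": [0,0,0.015],"rotation": [0,0,0]},{"claw": 1,"travel": [0,0,0.015],"rotation": [0,0,0]},{"claw": 1,"travel": [0,0,0],"rotation": [0,0,0]}]}}

```text
time: 3.75
eef_pos: [502.2, -210.3, 5.4]
orientation: [-2.385, -2.037, 0.006]
force: [-0.3, 0.4, 0.1]
opening: 1.005
```

Request:
{"method": "jog_arm", "body": {"commands": [{"claw": 1,"travel": [0,0,0],"rotation": [0,0,0]},{"claw": 1,"travel": [0,0,0],"rotation": [0,0,0]}]}}

```text
time: 3.95
eef_pos: [503.8, -211.0, 6.7]
orientation: [-2.388, -2.039, 0.004]
force: [0.6, -0.6, -0.2]
opening: 1.0
```

```bash
cat > st.py <<'E'
from h import *
def st(t=None):
    o=manip.observe(); M=R.from_rotvec(o['orientation']).as_matrix(); print(o['time'],o['eef_pos'].round(2),'zaxis',M[:,2].round(4),'yaw',np.degrees(np.arctan2(M[1,0],M[0,0])).round(2),'F',o['force'].round(2),'M',o['moment'].round(2),'op',round(o['opening'],3))
    if t is not None: print('tool delta', (M.T@(np.array(t)-o['eef_pos'])).round(1))
    return o,M
E
python3 -c "
from st import *
st([505.7,-211.6,7])"
```

```text
3.95 [ 503.76 -211.04    6.7 ] zaxis [-3.e-03 -3.e-04 -1.e+00] yaw 81.0 F [ 0.56 -0.59 -0.16] M [0.04 0.04 0.06] op 1.0
tool delta [-0.2  2.  -0.3]
```

Request:
{"method": "jog_arm", "body": {"commands": [{"claw": -1,"travel": [0,0.0015,0],"rotation": [0,0,0]},{"claw": -1,"travel": [0,0,0],"rotation": [0,0,0]},{"claw": -1,"travel": [0,0,0],"rotation": [0,0,0]},{"claw": -1,"travel": [0,0,0],"rotation": [0,0,0]},{"claw": -1,"travel": [0,0,0],"rotation": [0,0,0]}]}}

```text
time: 4.45
eef_pos: [504.3, -210.9, 5.3]
orientation: [-2.386, -2.038, 0.006]
force: [-2.1, -2.4, 0.3]
opening: 0.158
```

Request:
{"method": "jog_arm", "body": {"commands": [{"claw": -1,"travel": [0,0,0],"rotation": [0,0,0]},{"claw": -1,"travel": [0,0,0],"rotation": [0,0,0]},{"claw": -1,"travel": [0,0,0],"rotation": [0,0,0]},{"claw": -1,"travel": [0,0,0],"rotation": [0,0,0]},{"claw": -1,"travel": [0,0,0],"rotation": [0,0,0]}]}}

```text
time: 4.95
eef_pos: [504.3, -211.0, 5.3]
orientation: [-2.386, -2.038, 0.006]
force: [-1.2, -1.6, 1.5]
opening: 0.151
```

```bash
python3 -c "
from st import *
st([505.7,-211.6,7])"
```

```text
4.95 [ 504.29 -210.95    5.31] zaxis [-5.3e-03  7.0e-04 -1.0e+00] yaw 81.0 F [-1.24 -1.62  1.47] M [-0.22  0.14 -0.07] op 0.151
tool delta [-0.4  1.5 -1.7]
```

Request:
{"method": "jog_arm", "body": {"commands": [{"claw": -1,"travel": [0,0,-0.01],"rotation": [0,0,0]},{"claw": -1,"travel": [0,0,-0.02],"rotation": [0,0,0]},{"claw": -1,"travel": [0,0,-0.03],"rotation": [0,0,0]},{"claw": -1,"travel": [0,0,-0.04],"rotation": [0,0,0]},{"claw": -1,"travel": [0,0,-0.04],"rotation": [0,0,0]}]}}

```text
time: 5.45
eef_pos: [503.4, -209.8, 145.7]
orientation: [-2.382, -2.035, 0.007]
force: [1.3, -0.9, -4.5]
opening: 0.151
```

Request:
{"method": "jog_arm", "body": {"commands": [{"claw": -1,"travel": [0,0,-0.04],"rotation": [0,0,0]},{"claw": -1,"travel": [0,0,-0.03],"rotation": [0,0,0]},{"claw": -1,"travel": [0,0,-0.02],"rotation": [0,0,0]},{"claw": -1,"travel": [0,0,-0.01],"rotation": [0,0,0]},{"claw": -1,"travel": [0,0,0],"rotation": [0,0,0]}]}}

```text
time: 5.95
eef_pos: [505.7, -210.8, 246.2]
orientation: [-2.386, -2.039, 0.004]
force: [0.0, -0.1, -4.1]
opening: 0.156
```

```bash
python3 - <<'E'
from st import *
st([575,214,250]); snap('wrist','w2',scale=1.5)
E
```

```text
5.95 [ 505.65 -210.84  246.19] zaxis [-4.e-03  4.e-04 -1.e+00] yaw 81.02 F [ 0.05 -0.1  -4.1 ] M [0.1  0.27 0.02] op 0.156
tool delta [430.5   2.2  -3.9]
```

View pics/w2.png

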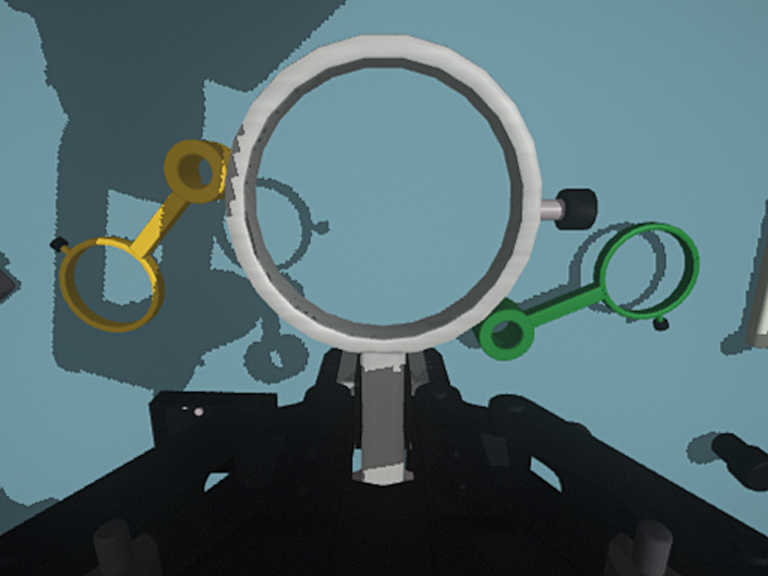

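Wrist view: the bar is held centrally (x≈384). The ring's outer edge runs from row 36 to row 352 and column 228 to 542. The hub is hidden below the gripper. I'll fit the droop angle from the ring outline.

```bash
cat > droop.py <<'E'
from h import *
from scipy.optimize import least_squares
def ringbox(fn,tcp,M,pitch,dy,dx,yaw,h=20.7):
    # arm frame -> world: nominal x_arm(bar dir, -x) = -tool y ; pitch>0 : hub droops (ring up)
    g=np.array([dx,0,-h]); t=np.linspace(0,2*np.pi,361); pts=[]
    for z in(-6,6):
        P=np.c_[44*np.cos(t),-61+dy+44*np.sin(t),0*t-z]
        pts.append(P)
    P=np.vstack(pts); Q=R.from_euler('zx',[yaw,pitch],degrees=True).apply(P)+g
    u=np.array([proj(fn,M@q+tcp) for q in Q])*1.5
    return np.array([u[:,0].min(),u[:,0].max(),u[:,1].min(),u[:,1].max()])
def fit(fn,o,box,h=20.7):
    M=R.from_rotvec(o['orientation']).as_matrix()
    f=lambda p:ringbox(fn,o['eef_pos'],M,p[0],p[1],p[2],0,h)-box
    s=least_squares(f,[0,0,0],diff_step=1e-3,x_scale=[1,1,1]); print('pitch,dy,dx',s.x.round(2),'res',s.fun.round(1)); return s.x
E
python3 - <<'E'
from droop import *
o=manip.observe(); fit('w2',o,np.array([228,542,36,352]))
M=R.from_rotvec(o['orientation']).as_matrix()
for p in(-4,-2,0,2,4,6): print(p,ringbox('w2',o['eef_pos'],M,p,0,0,0).round(1))
E
```

```text
pitch,dy,dx [-3.23  4.22  0.31] res [ 0.8 -0.8 -0.8  0.9]
-4 [227.5 540.3  18.8 339.5]
-2 [224.6 543.3  14.3 340.8]
0 [221.6 546.3  10.1 342.3]
2 [218.6 549.5   6.3 343.8]
4 [215.4 552.7   2.8 345.3]
6 [ 2.121e+02  5.561e+02 -2.000e-01  3.470e+02]
```

Request:
{"method": "jog_arm", "body": {"commands": [{"claw": -1,"travel": [0.015,0.004,0],"rotation": [0,0,0]},{"claw": -1,"travel": [0.025,0.007,0],"rotation": [0,0,0]},{"claw": -1,"travel": [0.03,0.008,0],"rotation": [0,0,0]},{"claw": -1,"travel": [0.03,0.008,0],"rotation": [0,0,0]},{"claw": -1,"travel": [0.03,0.008,0],"rotation": [0,0,0]}]}}

```text
time: 6.5
eef_pos: [559.7, -85.9, 242.8]
orientation: [-2.383, -2.035, 0.009]
force: [0.2, -0.3, -4.8]
opening: 0.152
```

Request:
{"method": "jog_arm", "body": {"commands": [{"claw": -1,"travel": [0.03,0.008,0],"rotation": [0,0,0]},{"claw": -1,"travel": [0.03,0.008,0],"rotation": [0,0,0]},{"claw": -1,"travel": [0.03,0.008,0],"rotation": [0,0,0]},{"claw": -1,"travel": [0.02,0.006,0],"rotation": [0,0,0]},{"claw": -1,"travel": [0.015,0.004,0],"rotation": [0,0,0]}]}}

```text
time: 7.0
eef_pos: [613.0, 32.6, 242.5]
orientation: [-2.381, -2.037, 0.009]
force: [-0.5, -0.5, -4.9]
opening: 0.15
```

Request:
{"method": "jog_arm", "body": {"commands": [{"claw": -1,"travel": [0,0,0],"rotation": [0,0,0]},{"claw": -1,"travel": [0,0,0],"rotation": [0,0,0]},{"claw": -1,"travel": [0,0,0],"rotation": [0,0,0]}]}}

```text
time: 7.3
eef_pos: [612.9, 29.3, 244.3]
orientation: [-2.386, -2.036, 0.008]
force: [-0.7, 0.2, -5.6]
opening: 0.15
```

```bash
python3 - <<'E'
from st import *
st([570.5,216.3,246]); snap('wrist','w3',scale=1.5)
for h in(51,81): print(h,proj('w3',[644,205,h])*1.5)
E
```

```text
7.3 [612.88  29.28 244.32] zaxis [-6.9e-03  3.0e-04 -1.0e+00] yaw 80.96 F [-0.75  0.24 -5.56] M [0.03 0.26 0.01] op 0.15
tool delta [178.  -71.3  -1.3]
51 [601.86899814 253.96938829]
81 [621.98772294 262.58793181]
```

View pics/w3.png

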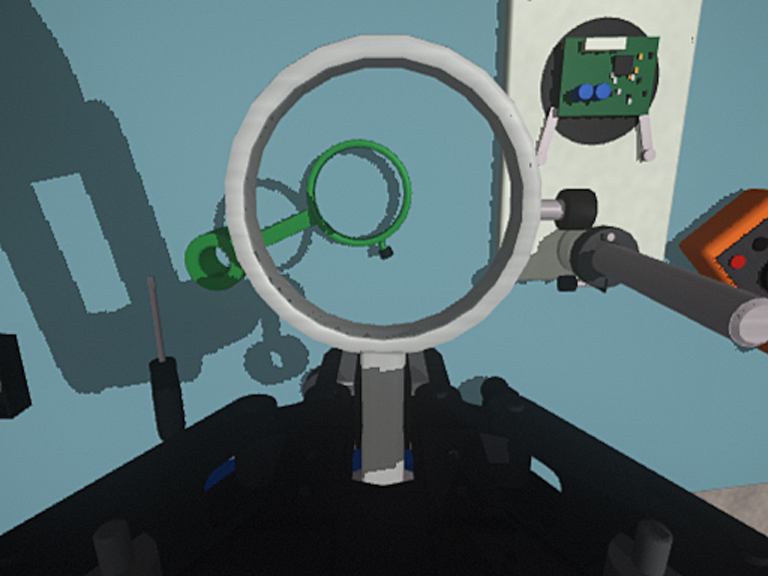

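The pin shows as a light dot at about (612,238) on the collar, with the pillar top near (755,322). One enlarged crop next.

```bash
python3 - <<'E'
from h import *
t=np.load('pics/w3.npz')['pixels'][:,:,::-1][140:240,372:512]
cv2.imwrite('pics/cr3.png',cv2.resize(t,None,fx=5.5,fy=5.5,interpolation=cv2.INTER_CUBIC))
E
```

```text
(no output)
```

View pics/cr3.png

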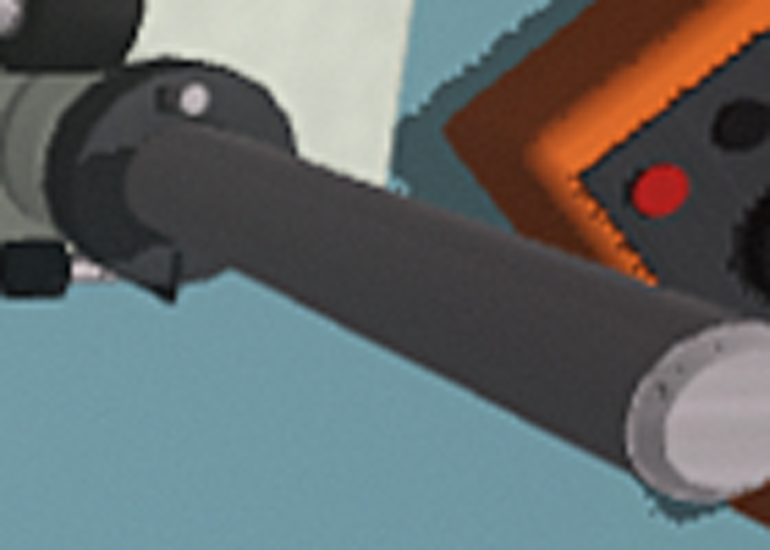

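In the crop, the pin top is at (194,99). The collar top face has its upper extent at y≈60 and right extent at x≈295. The pillar top face has its left at x≈665 and its top and bottom at y≈345/493.

```bash
cat > pil.py <<'E'
from h import *
from scipy.optimize import least_squares
t=np.linspace(0,2*np.pi,181)
def cir(x,y,z,r): return np.array([(proj('w3',[x+r*np.cos(a),y+r*np.sin(a),z])-[372,140]+.5)*5.5-.5 for a in t])
def f(p):
    T=cir(p[0],p[1],200,10); C=cir(p[0],p[1],p[2],25); q=(proj('w3',[p[0]+19*np.cos(p[3]),p[1]+19*np.sin(p[3]),p[2]+6])-[372,140]+.5)*5.5-.5
    return np.array([T[:,0].min()-665,T[:,1].min()-345,T[:,1].max()-493,C[:,1].min()-60,C[:,0].max()-295,q[0]-194,q[1]-99])
s=least_squares(f,[644,205,66,3.0],diff_step=1e-4); print(s.x.round(2),np.degrees(s.x[3]),s.fun.round(1))
for h in(51,60,70,80): print(h, f([*s.x[:2],h,s.x[3]]).round(0))
r=f([644.2,205.05,s.x[2],s.x[3]]); print(r.round(1))
E
python3 pil.py
```

```text
[645.59 205.77  56.87   3.14] 180.05343523533347 [-0.3  2.6 -1.5  1.7  1.2 -0.6 -3.6]
51 [ -0.   3.  -1.  -2. -14. -15.  -8.]
60 [-0.  3. -1.  4. 10.  7. -1.]
70 [-0.  3. -1. 11. 38. 33.  7.]
80 [-0.  3. -1. 19. 67. 60. 17.]
[ -5.2  -6.7 -10.3  -4.1  -2.1  -4.1  -9.5]
```

Request:
{"method": "jog_arm", "body": {"commands": [{"claw": -1,"travel": [0,0,0],"rotation": [0,0,-3]},{"claw": -1,"travel": [0,0,0],"rotation": [0,0,-3]},{"claw": -1,"travel": [0,0,0],"rotation": [0,0,-3]},{"claw": -1,"travel": [0.01,-0.0024,0],"rotation": [0,0,0]},{"claw": -1,"travel": [0.02,-0.005,0],"rotation": [0,0,0]}]}}

```text
time: 7.85
eef_pos: [606.3, 58.7, 245.1]
orientation: [-2.224, -2.214, 0.005]
force: [0.9, 1.0, -5.3]
opening: 0.15
```

Request:
{"method": "jog_arm", "body": {"commands": [{"claw": -1,"travel": [0.028,-0.007,0],"rotation": [0,0,0]},{"claw": -1,"travel": [0.03,-0.0072,0],"rotation": [0,0,0]},{"claw": -1,"travel": [0.03,-0.0072,0],"rotation": [0,0,0]},{"claw": -1,"travel": [0.028,-0.007,0],"rotation": [0,0,0]},{"claw": -1,"travel": [0.02,-0.005,0],"rotation": [0,0,0]}]}}

```text
time: 8.35
eef_pos: [571.7, 198.0, 245.5]
orientation: [-2.219, -2.217, 0.004]
force: [-0.2, -0.1, -4.8]
opening: 0.157
```

Request:
{"method": "jog_arm", "body": {"commands": [{"claw": -1,"travel": [0.01,-0.0024,0],"rotation": [0,0,0]},{"claw": -1,"travel": [0,0,0],"rotation": [0,0,0]},{"claw": -1,"travel": [0,0,0],"rotation": [0,0,0]},{"claw": -1,"travel": [0,0,0],"rotation": [0,0,0]}]}}

```text
time: 8.75
eef_pos: [570.7, 204.9, 245.3]
orientation: [-2.22, -2.217, 0.005]
force: [0.7, 0.0, -5.7]
opening: 0.152
```

```bash
python3 - <<'E'
from st import *
st([569.8,205.4,225]); snap('scene','s4')
t=np.load('pics/s4.npz')['pixels'][:,:,::-1][110:240,240:390]
cv2.imwrite('pics/s4c.png',cv2.resize(t,None,fx=4.5,fy=4.5,interpolation=cv2.INTER_CUBIC))
f=lambda p:((proj('s4',p)-[240,110]+.5)*4.5-.5).round(0)
print('pillartop',f([644.9,205.4,200]),'hub top/under',f([644.9,205.4,279]),f([644.9,205.4,239]),'ring',f([510,205.4,265]))
E
```

```text
8.75 [570.73 204.86 245.33] zaxis [-5.e-03  1.e-04 -1.e+00] yaw 89.92 F [ 0.67  0.02 -5.7 ] M [ 0.01  0.26 -0.02] op 0.152
tool delta [ 0.5 -0.8 20.3]
pillartop [369. 264.] hub top/under [382. 160.] [376. 214.] ring [243.  92.]
```

View pics/s4c.png

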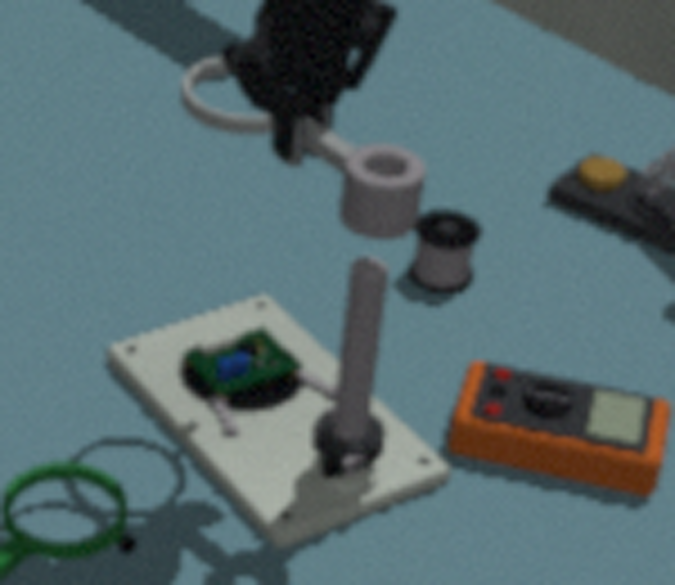

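The scene crop shows the hub top at (384,164) directly above the pillar top at (369,265). The prediction was (382,160), so it is aligned to about 2 mm and nearly level. Lowering with force checks.

Request:
{"method": "jog_arm", "body": {"commands": [{"claw": -1,"travel": [0.0005,-0.0008,0.01],"rotation": [0,0,0]},{"claw": -1,"travel": [0,0,0.01],"rotation": [0,0,0]},{"claw": -1,"travel": [0,0,0.01],"rotation": [0,0,0]},{"claw": -1,"travel": [0,0,0.004],"rotation": [0,0,0]},{"claw": -1,"travel": [0,0,0],"rotation": [0,0,0]}]}}

```text
time: 9.3
eef_pos: [568.6, 206.3, 209.8]
orientation: [-2.218, -2.217, 0.009]
force: [0.4, -0.3, -4.1]
opening: 0.148
```

Request:
{"method": "jog_arm", "body": {"commands": [{"claw": -1,"travel": [0,0,0.003],"rotation": [0,0,0]},{"claw": -1,"travel": [0,0,0.003],"rotation": [0,0,0]},{"claw": -1,"travel": [0,0,0.003],"rotation": [0,0,0]},{"claw": -1,"travel": [0,0,0],"rotation": [0,0,0]}]}}

```text
time: 9.7
eef_pos: [569.6, 206.7, 203.0]
orientation: [-2.219, -2.219, 0.003]
force: [-1.5, -0.5, -0.2]
opening: 0.157
```

```bash
python3 -c "
from st import *
st([569.8,205.4,200])"
```

```text
9.7 [569.61 206.7  203.02] zaxis [-0.0041  0.001  -1.    ] yaw 90.01 F [-1.51 -0.48 -0.25] M [-0.07  0.38 -0.02] op 0.157
tool delta [-1.3  0.2  3. ]
```

Request:
{"method": "jog_arm", "body": {"commands": [{"claw": -1,"travel": [-0.0013,-0.0007,0],"rotation": [0,0,0]},{"claw": -1,"travel": [0,0,0.002],"rotation": [0,0,0]},{"claw": -1,"travel": [0,0,0.002],"rotation": [0,0,0]},{"claw": -1,"travel": [0,0,0],"rotation": [0,0,0]}]}}

```text
time: 10.1
eef_pos: [568.0, 204.9, 197.2]
orientation: [-2.218, -2.218, 0.008]
force: [0.1, -0.6, -5.0]
opening: 0.156
```

```bash
python3 -c "
from st import *
st([569.8,205.4,200])"
```

```text
10.1 [568.02 204.91 197.22] zaxis [-7.e-03 -1.e-04 -1.e+00] yaw 90.0 F [ 0.07 -0.63 -5.03] M [0.06 0.29 0.03] op 0.156
tool delta [ 0.5  1.8 -2.8]
```

Request:
{"method": "jog_arm", "body": {"commands": [{"claw": -1,"travel": [0,0,0.003],"rotation": [0,0,0]},{"claw": -1,"travel": [0,0,0.003],"rotation": [0,0,0]},{"claw": -1,"travel": [0,0,0.003],"rotation": [0,0,0]},{"claw": -1,"travel": [0,0,0.003],"rotation": [0,0,0]},{"claw": -1,"travel": [0,0,0],"rotation": [0,0,0]}]}}

```text
time: 10.6
eef_pos: [568.3, 205.1, 185.5]
orientation: [-2.218, -2.218, 0.007]
force: [-0.9, 0.4, -5.8]
opening: 0.152
```

```bash
python3 -c "
from st import *
st()"
```

```text
10.6 [568.25 205.12 185.54] zaxis [-6.4e-03  3.0e-04 -1.0e+00] yaw 90.0 F [-0.89  0.4  -5.79] M [0.01 0.3  0.03] op 0.152
```

Request:
{"method": "jog_arm", "body": {"commands": [{"claw": -1,"travel": [0,0,0.005],"rotation": [0,0,0]},{"claw": -1,"travel": [0,0,0.006],"rotation": [0,0,0]},{"claw": -1,"travel": [0,0,0.006],"rotation": [0,0,0]},{"claw": -1,"travel": [0,0,0.006],"rotation": [0,0,0]},{"claw": -1,"travel": [0,0,0.003],"rotation": [0,0,0]}]}}

```text
time: 11.1
eef_pos: [568.2, 205.1, 159.3]
orientation: [-2.218, -2.218, 0.006]
force: [-0.3, -0.7, -5.8]
opening: 0.152
```

```bash
python3 -c "
from st import *
st()"
```

```text
11.1 [568.23 205.13 159.28] zaxis [-6.1e-03  3.0e-04 -1.0e+00] yaw 90.0 F [-0.32 -0.65 -5.85] M [0.03 0.36 0.02] op 0.152
```

Request:
{"method": "jog_arm", "body": {"commands": [{"claw": -1,"travel": [0,0,0.006],"rotation": [0,0,0]},{"claw": -1,"travel": [0,0,0.007],"rotation": [0,0,0]},{"claw": -1,"travel": [0,0,0.007],"rotation": [0,0,0]},{"claw": -1,"travel": [0,0,0.007],"rotation": [0,0,0]},{"claw": -1,"travel": [0,0,0.005],"rotation": [0,0,0]}]}}

```text
time: 11.6
eef_pos: [568.3, 205.2, 127.4]
orientation: [-2.218, -2.218, 0.006]
force: [0.4, 0.1, -5.7]
opening: 0.152
```

Request:
{"method": "jog_arm", "body": {"commands": [{"claw": -1,"travel": [0,0,0.007],"rotation": [0,0,0]},{"claw": -1,"travel": [0,0,0.007],"rotation": [0,0,0]},{"claw": -1,"travel": [0,0,0.007],"rotation": [0,0,0]},{"claw": -1,"travel": [0,0,0.005],"rotation": [0,0,0]},{"claw": -1,"travel": [0,0,0.003],"rotation": [0,0,0]}]}}

```text
time: 12.1
eef_pos: [568.0, 205.2, 98.6]
orientation: [-2.218, -2.218, 0.006]
force: [0.3, 0.1, -3.7]
opening: 0.152
```

```bash
python3 -c "
from st import *
st()"
```

```text
12.1 [568.   205.25  98.59] zaxis [-5.8e-03  5.0e-04 -1.0e+00] yaw 90.0 F [ 0.32  0.12 -3.65] M [-0.    0.33 -0.08] op 0.152
```

Request:
{"method": "jog_arm", "body": {"commands": [{"claw": -1,"travel": [0,0,0.005],"rotation": [0,0,0]},{"claw": -1,"travel": [0,0,0.005],"rotation": [0,0,0]},{"claw": -1,"travel": [0,0,0.005],"rotation": [0,0,0]},{"claw": -1,"travel": [0,0,0.004],"rotation": [0,0,0]},{"claw": -1,"travel": [0,0,0.001],"rotation": [0,0,0]}]}}

```text
time: 12.6
eef_pos: [567.7, 205.2, 78.7]
orientation: [-2.218, -2.218, 0.006]
force: [-0.9, -0.3, -4.1]
opening: 0.152
```

Request:
{"method": "jog_arm", "body": {"commands": [{"claw": -1,"travel": [0,0,0.002],"rotation": [0,0,0]},{"claw": -1,"travel": [0,0,0.002],"rotation": [0,0,0]},{"claw": -1,"travel": [0,0,0.002],"rotation": [0,0,0]},{"claw": -1,"travel": [0,0,0.001],"rotation": [0,0,0]},{"claw": -1,"travel": [0,0,0],"rotation": [0,0,0]}]}}

```text
time: 13.1
eef_pos: [567.9, 205.4, 72.2]
orientation: [-2.218, -2.218, 0.005]
force: [0.5, -0.1, -5.0]
opening: 0.15
```

```bash
python3 -c "
from st import *
st()"
```

```text
13.1 [567.91 205.35  72.16] zaxis [-5.4e-03  7.0e-04 -1.0e+00] yaw 90.0 F [ 0.48 -0.09 -5.04] M [-0.03  0.28  0.02] op 0.15
```

Request:
{"method": "jog_arm", "body": {"commands": [{"claw": -1,"travel": [0,0,0.002],"rotation": [0,0,0]},{"claw": -1,"travel": [0,0,0.002],"rotation": [0,0,0]},{"claw": -1,"travel": [0,0,0],"rotation": [0,0,0]}]}}

```text
time: 13.4
eef_pos: [567.7, 205.3, 68.0]
orientation: [-2.218, -2.218, 0.006]
force: [0.6, -0.0, -5.7]
opening: 0.153
```

Request:
{"method": "jog_arm", "body": {"commands": [{"claw": -1,"travel": [0,0,0.0015],"rotation": [0,0,0]},{"claw": -1,"travel": [0,0,0.0015],"rotation": [0,0,0]},{"claw": -1,"travel": [0,0,0],"rotation": [0,0,0]}]}}

```text
time: 13.7
eef_pos: [568.0, 205.5, 65.8]
orientation: [-2.218, -2.219, 0.004]
force: [-1.7, -0.9, -0.6]
opening: 0.152
```

```bash
python3 -c "
from st import *
st()"
```

```text
13.7 [568.01 205.45  65.79] zaxis [-4.9e-03  9.0e-04 -1.0e+00] yaw 90.01 F [-1.65 -0.93 -0.57] M [-0.1   0.32  0.04] op 0.152
```

```bash
python3 - <<'E'
from h import *
snap('scene','s5'); c=(275,165,375,240)
t=np.load('pics/s5.npz')['pixels'][:,:,::-1][c[1]:c[3],c[0]:c[2]]
cv2.imwrite('pics/s5c.png',cv2.resize(t,None,fx=7.5,fy=7.5,interpolation=cv2.INTER_CUBIC))
f=lambda p:((proj('s5',p)-[275,165]+.5)*7.5-.5).round(0)
v=np.array([1338-645,-533-205])/np.hypot(693,738)*25
for z in(36,41,51,57,61,63,95,101): print(z,'near rim',f([645+v[0],205.5+v[1],z]),'centre',f([645,205.5,z]))
E
```

```text
36 near rim [310. 382.] centre [315. 343.]
41 near rim [311. 373.] centre [316. 334.]
51 near rim [313. 355.] centre [318. 317.]
57 near rim [315. 344.] centre [319. 306.]
61 near rim [315. 337.] centre [320. 298.]
63 near rim [316. 333.] centre [321. 295.]
95 near rim [323. 273.] centre [328. 235.]
101 near rim [325. 262.] centre [329. 224.]
```

View pics/s5c.png

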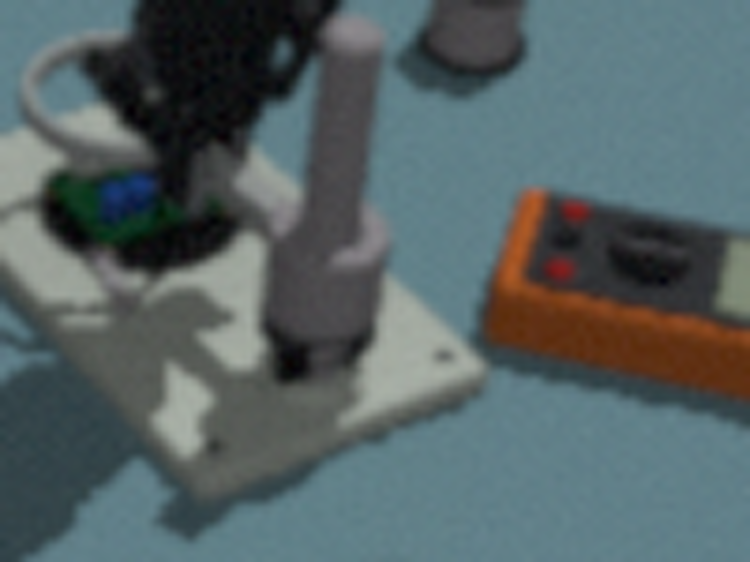

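Scene crop: the hub's near bottom rim is at (315,345), which projects to z≈57, equal to the collar height I measured. So it is probably home already. A small swing under light pressure will tell: a pin in the notch should block it.

Request:
{"method": "jog_arm", "body": {"commands": [{"claw": -1,"travel": [0,0,0.001],"rotation": [0,0,0]},{"claw": -1,"travel": [-0.0027,0,0],"rotation": [0,0,-2]},{"claw": -1,"travel": [-0.0027,0,0],"rotation": [0,0,-2]},{"claw": -1,"travel": [0,0,0],"rotation": [0,0,0]},{"claw": -1,"travel": [0,0,0],"rotation": [0,0,0]}]}}

```text
time: 14.25
eef_pos: [568.4, 200.7, 65.1]
orientation: [-2.14, -2.294, 0.002]
force: [-2.5, 1.8, 5.6]
opening: 0.148
```

```bash
python3 -c "
from st import *
st()"
```

```text
14.25 [568.43 200.67  65.08] zaxis [-0.0039  0.0019 -1.    ] yaw 93.96 F [-2.45  1.81  5.61] M [0.35 0.36 0.23] op 0.148
```

Request:
{"method": "jog_arm", "body": {"commands": [{"claw": -1,"travel": [-0.0027,0,0],"rotation": [0,0,-2]},{"claw": -1,"travel": [0,0,0],"rotation": [0,0,0]},{"claw": -1,"travel": [0,0,0],"rotation": [0,0,0]}]}}

```text
time: 14.55
eef_pos: [568.5, 198.1, 65.0]
orientation: [-2.1, -2.331, 0.002]
force: [-4.0, 2.3, 5.7]
opening: 0.152
```

```bash
python3 -c "
from st import *
st()"
```

```text
14.55 [568.48 198.13  65.03] zaxis [-0.0042  0.002  -1.    ] yaw 95.98 F [-4.03  2.3   5.69] M [0.43 0.38 0.2 ] op 0.152
```

Request:
{"method": "jog_arm", "body": {"commands": [{"claw": -1,"travel": [-0.0027,0,0],"rotation": [0,0,-2]},{"claw": -1,"travel": [-0.0027,0.0003,0],"rotation": [0,0,-2]},{"claw": -1,"travel": [0,0,0],"rotation": [0,0,0]},{"claw": -1,"travel": [0,0,0],"rotation": [0,0,0]}]}}

```text
time: 14.95
eef_pos: [569.0, 192.8, 65.0]
orientation: [-2.017, -2.402, 0.003]
force: [-5.1, 2.3, 6.2]
opening: 0.149
```

```bash
python3 -c "
from st import *
st()"
```

```text
14.95 [569.04 192.76  64.98] zaxis [-0.005   0.0019 -1.    ] yaw 99.97 F [-5.08  2.27  6.2 ] M [0.52 0.45 0.24] op 0.149
```

```bash
cat >> pil.py <<'E'
print('--')
for h in(51,53,55,57,59):
    s=least_squares(lambda p:f([p[0],p[1],h,p[2]])*[1,1,1,.3,.3,1,1],[645,205,3.1],diff_step=1e-4)
    print(h,s.x[:2].round(1),np.degrees(s.x[2]).round(1),s.fun.round(1))
E
python3 pil.py
```

```text
[645.59 205.77  56.87   3.14] 180.05343523533347 [-0.3  2.6 -1.5  1.7  1.2 -0.6 -3.6]
51 [ -0.   3.  -1.  -2. -14. -15.  -8.]
60 [-0.  3. -1.  4. 10.  7. -1.]
70 [-0.  3. -1. 11. 38. 33.  7.]
80 [-0.  3. -1. 19. 67. 60. 17.]
[ -5.2  -6.7 -10.3  -4.1  -2.1  -4.1  -9.5]
--
51 [645.9 205.9] 171.1 [ 0.7  4.7  0.5 -0.3 -4.1 -0.  -8.1]
53 [645.8 205.9] 174.4 [ 0.7  4.2  0.   0.  -2.5 -0.4 -6.7]
55 [645.7 205.9] 177.5 [ 0.5  3.6 -0.5  0.3 -1.  -0.6 -5. ]
57 [645.7 205.8] 180.5 [ 0.2  3.  -1.1  0.6  0.6 -0.5 -3.2]
59 [645.5 205.8] 183.2 [-0.2  2.3 -1.8  0.9  2.1 -0.2 -1.2]
```

The arm swung 10° with only friction, so it is resting on the pin and the collar is lower than I measured, about 53–54 mm. For that height the pin lies nearer 174°. Swinging back the other way.

Request:
{"method": "jog_arm", "body": {"commands": [{"claw": -1,"travel": [0.0027,-0.001,0],"rotation": [0,0,2]},{"claw": -1,"travel": [0.0027,0,0],"rotation": [0,0,2]},{"claw": -1,"travel": [0.0027,0,0],"rotation": [0,0,2]},{"claw": -1,"travel": [0.0027,0,0],"rotation": [0,0,2]},{"claw": -1,"travel": [0.0027,0,0],"rotation": [0,0,2]}]}}

```text
time: 15.45
eef_pos: [567.5, 204.8, 65.0]
orientation: [-2.222, -2.218, 0.004]
force: [-3.3, -1.9, 5.2]
opening: 0.15
```

Request:
{"method": "jog_arm", "body": {"commands": [{"claw": -1,"travel": [0.002,0,0],"rotation": [0,0,1.5]},{"claw": -1,"travel": [0.002,0,0],"rotation": [0,0,1.5]},{"claw": -1,"travel": [0,0,0],"rotation": [0,0,0]}]}}

```text
time: 15.75
eef_pos: [567.5, 209.0, 65.0]
orientation: [-2.278, -2.16, 0.004]
force: [-4.2, -1.1, 6.2]
opening: 0.152
```

```bash
python3 -c "
from st import *
st()"
```

```text
15.75 [567.5  209.02  64.98] zaxis [-3.7e-03  1.0e-04 -1.0e+00] yaw 86.95 F [-4.19 -1.14  6.16] M [-0.21  0.25 -0.02] op 0.152
```

Request:
{"method": "jog_arm", "body": {"commands": [{"claw": -1,"travel": [0.002,0,0],"rotation": [0,0,1.5]},{"claw": -1,"travel": [0.002,0,0],"rotation": [0,0,1.5]},{"claw": -1,"travel": [0,0,0],"rotation": [0,0,0]}]}}

```text
time: 16.05
eef_pos: [567.6, 212.5, 64.9]
orientation: [-2.333, -2.101, 0.006]
force: [-3.6, -1.2, 5.9]
opening: 0.149
```

```bash
python3 -c "
from st import *
st()"
```

```text
16.05 [567.61 212.55  64.9 ] zaxis [-4.e-03 -8.e-04 -1.e+00] yaw 84.0 F [-3.58 -1.19  5.87] M [-0.36  0.22  0.23] op 0.149
```

Request:
{"method": "jog_arm", "body": {"commands": [{"claw": -1,"travel": [0.002,-0.001,0],"rotation": [0,0,1.5]},{"claw": -1,"travel": [0.002,0,0],"rotation": [0,0,1.5]},{"claw": -1,"travel": [0,0,0],"rotation": [0,0,0]}]}}

```text
time: 16.35
eef_pos: [567.8, 215.7, 64.8]
orientation: [2.388, 2.041, -0.006]
force: [-1.0, -5.4, 4.9]
opening: 0.154
```

```bash
python3 -c "
from st import *
st()"
```

```text
16.35 [567.8  215.65  64.78] zaxis [-0.0029 -0.0026 -1.    ] yaw 81.06 F [-0.96 -5.4   4.87] M [-1.14 -0.11  0.73] op 0.154
```

Request:
{"method": "jog_arm", "body": {"commands": [{"claw": -1,"travel": [0.002,0,0],"rotation": [0,0,1.5]},{"claw": -1,"travel": [0.002,0,0],"rotation": [0,0,1.5]},{"claw": -1,"travel": [0,0,0],"rotation": [0,0,0]}]}}

```text
time: 16.65
eef_pos: [567.9, 218.1, 64.5]
orientation: [2.437, 1.98, -0.01]
force: [-1.4, -9.6, 5.2]
opening: 0.152
```

```bash
python3 -c "
from st import *
st()"
```

```text
16.65 [567.94 218.14  64.52] zaxis [-0.004  -0.0054 -1.    ] yaw 78.17 F [-1.43 -9.57  5.22] M [-1.68  0.01  1.2 ] op 0.152
```

Lateral resistance now builds (Fy about -10 N) near arm direction 171°. That suggests the notch wall is against the pin. I'll ease back a little and press down.

Request:
{"method": "jog_arm", "body": {"commands": [{"claw": -1,"travel": [-0.002,0,0],"rotation": [0,0,-1.5]},{"claw": -1,"travel": [-0.002,0,0],"rotation": [0,0,-1.5]},{"claw": -1,"travel": [0,0,0.001],"rotation": [0,0,0]},{"claw": -1,"travel": [0,0,0],"rotation": [0,0,0]}]}}

```text
time: 17.05
eef_pos: [568.0, 216.2, 64.6]
orientation: [-2.388, -2.04, 0.003]
force: [-2.1, -6.2, 9.7]
opening: 0.15
```

```bash
python3 -c "
from st import *
st()"
```

```text
17.05 [567.99 216.23  64.55] zaxis [-2.1e-03 -8.0e-04 -1.0e+00] yaw 81.01 F [-2.13 -6.22  9.75] M [-1.3  -0.24  0.46] op 0.15
```

Request:
{"method": "jog_arm", "body": {"commands": [{"claw": -1,"travel": [-0.002,0,0],"rotation": [0,0,-1.5]},{"claw": -1,"travel": [0,0,0.001],"rotation": [0,0,0]},{"claw": -1,"travel": [0,0,0],"rotation": [0,0,0]}]}}

```text
time: 17.35
eef_pos: [567.9, 215.0, 64.2]
orientation: [-2.362, -2.069, 0.001]
force: [-2.5, -4.6, 12.9]
opening: 0.149
```

```bash
python3 -c "
from st import *
st()"
```

```text
17.35 [567.89 215.01  64.25] zaxis [-1.3e-03  7.0e-04 -1.0e+00] yaw 82.43 F [-2.46 -4.64 12.92] M [-0.96 -0.12  0.09] op 0.149
```

Fz climbs with no drop. The collar height (~57) and pin direction (~180°) measured earlier would also fit the hub having landed home with the swing being notch play plus bore slop. Two-sided blocking would settle it, so I'll swing to the other side.

Request:
{"method": "jog_arm", "body": {"commands": [{"claw": -1,"travel": [-0.0027,0,-0.0015],"rotation": [0,0,-2]},{"claw": -1,"travel": [-0.0027,0,0],"rotation": [0,0,-2]},{"claw": -1,"travel": [-0.0027,0,0],"rotation": [0,0,-2]},{"claw": -1,"travel": [-0.0027,0,0],"rotation": [0,0,-2]},{"claw": -1,"travel": [0,0,0],"rotation": [0,0,0]}]}}

```text
time: 17.85
eef_pos: [567.2, 205.6, 64.7]
orientation: [-2.211, -2.227, -0.002]
force: [-0.5, 0.3, 5.2]
opening: 0.149
```

Request:
{"method": "jog_arm", "body": {"commands": [{"claw": -1,"travel": [-0.0027,0,0],"rotation": [0,0,-2]},{"claw": -1,"travel": [-0.0027,0,0],"rotation": [0,0,-2]},{"claw": -1,"travel": [-0.0027,0,0],"rotation": [0,0,-2]},{"claw": -1,"travel": [-0.0027,0,0],"rotation": [0,0,-2]},{"claw": -1,"travel": [0,0,0],"rotation": [0,0,0]}]}}

```text
time: 18.35
eef_pos: [567.7, 195.2, 64.8]
orientation: [-2.05, -2.375, -0.003]
force: [-1.8, 0.6, 6.7]
opening: 0.152
```

Request:
{"method": "jog_arm", "body": {"commands": [{"claw": -1,"travel": [-0.0027,0,0],"rotation": [0,0,-2]},{"claw": -1,"travel": [-0.0027,0,0],"rotation": [0,0,-2]},{"claw": -1,"travel": [0,0,0],"rotation": [0,0,0]}]}}

```text
time: 18.65
eef_pos: [568.6, 190.3, 64.8]
orientation: [-1.967, -2.444, -0.004]
force: [-1.7, 1.8, 6.0]
opening: 0.149
```

```bash
python3 -c "
from st import *
st()"
```

```text
18.65 [568.57 190.27  64.81] zaxis [-0.0017  0.0047 -1.    ] yaw 102.36 F [-1.67  1.75  5.96] M [ 0.42 -0.07 -0.09] op 0.149
```

Still not blocked at 192°, so it rests on the pin. The one-sided block near 171° is likely the notch wall with the hub bound by my pressing on the bar. I'll unload so only light weight rests on the pin, swing back, then lower without pressing.

Request:
{"method": "jog_arm", "body": {"commands": [{"claw": -1,"travel": [0.0027,0,-0.0015],"rotation": [0,0,2]},{"claw": -1,"travel": [0.0027,0,0],"rotation": [0,0,2]},{"claw": -1,"travel": [0.0027,0,0],"rotation": [0,0,2]},{"claw": -1,"travel": [0.0027,0,0],"rotation": [0,0,2]},{"claw": -1,"travel": [0.0027,0,0],"rotation": [0,0,2]}]}}

```text
time: 19.15
eef_pos: [566.7, 202.6, 65.4]
orientation: [-2.174, -2.264, -0.0]
force: [1.8, -1.9, 0.2]
opening: 0.155
```

Request:
{"method": "jog_arm", "body": {"commands": [{"claw": -1,"travel": [0.0027,0,0],"rotation": [0,0,2]},{"claw": -1,"travel": [0,0,0],"rotation": [0,0,0]}]}}

```text
time: 19.35
eef_pos: [566.5, 205.4, 65.4]
orientation: [-2.211, -2.227, -0.0]
force: [3.3, -0.1, 0.3]
opening: 0.153
```

Request:
{"method": "jog_arm", "body": {"commands": [{"claw": -1,"travel": [0.0027,0,0],"rotation": [0,0,2]},{"claw": -1,"travel": [0,0,0],"rotation": [0,0,0]}]}}

```text
time: 19.55
eef_pos: [566.6, 207.8, 65.5]
orientation: [-2.249, -2.19, 0.0]
force: [4.0, -1.0, 0.4]
opening: 0.154
```

Request:
{"method": "jog_arm", "body": {"commands": [{"claw": -1,"travel": [0.0027,0,0],"rotation": [0,0,2]},{"claw": -1,"travel": [0,0,0],"rotation": [0,0,0]}]}}

```text
time: 19.75
eef_pos: [566.7, 209.9, 65.5]
orientation: [-2.286, -2.152, 0.001]
force: [5.9, -1.9, -0.2]
opening: 0.151
```

Request:
{"method": "jog_arm", "body": {"commands": [{"claw": -1,"travel": [0.0027,0,0],"rotation": [0,0,2]},{"claw": -1,"travel": [0,0,0],"rotation": [0,0,0]}]}}

```text
time: 19.95
eef_pos: [567.0, 212.1, 65.5]
orientation: [-2.323, -2.113, 0.002]
force: [4.7, -3.5, -0.1]
opening: 0.153
```

```bash
python3 -c "
from st import *
st()"
```

```text
19.95 [566.98 212.08  65.53] zaxis [-0.0017 -0.     -1.    ] yaw 84.59 F [ 4.68 -3.53 -0.1 ] M [-0.7  -0.8   0.31] op 0.153
```

Request:
{"method": "jog_arm", "body": {"commands": [{"claw": -1,"travel": [0,0.0012,0],"rotation": [0,0,0]},{"claw": -1,"travel": [0,0,0],"rotation": [0,0,0]}]}}

```text
time: 20.15
eef_pos: [567.0, 212.0, 65.5]
orientation: [-2.322, -2.112, 0.004]
force: [3.0, -3.1, 1.8]
opening: 0.151
```

Request:
{"method": "jog_arm", "body": {"commands": [{"claw": -1,"travel": [0.0014,0,0],"rotation": [0,0,1]},{"claw": -1,"travel": [0,0,0],"rotation": [0,0,0]}]}}

```text
time: 20.35
eef_pos: [567.1, 213.1, 65.5]
orientation: [-2.341, -2.092, 0.005]
force: [3.9, -5.0, 1.5]
opening: 0.152
```

Request:
{"method": "jog_arm", "body": {"commands": [{"claw": -1,"travel": [0.0014,0,0],"rotation": [0,0,1]},{"claw": -1,"travel": [0,0,0],"rotation": [0,0,0]}]}}

```text
time: 20.55
eef_pos: [567.2, 214.1, 65.4]
orientation: [-2.359, -2.072, 0.006]
force: [4.2, -6.2, 1.0]
opening: 0.154
```

Request:
{"method": "jog_arm", "body": {"commands": [{"claw": -1,"travel": [0.0014,0,0],"rotation": [0,0,1]},{"claw": -1,"travel": [0,0,0],"rotation": [0,0,0]}]}}

```text
time: 20.75
eef_pos: [567.3, 215.1, 65.4]
orientation: [-2.377, -2.053, 0.007]
force: [3.5, -6.1, 1.6]
opening: 0.15
```

```bash
python3 - <<'E'
from st import *
st(); snap('scene','s6'); c=(275,165,375,240)
t=np.load('pics/s6.npz')['pixels'][:,:,::-1][c[1]:c[3],c[0]:c[2]]
u=np.load('pics/s4.npz')['pixels'][:,:,::-1][c[1]:c[3],c[0]:c[2]]
z=lambda a:cv2.resize(cv2.convertScaleAbs(a[30:60,20:60],alpha=1.8),None,fx=10,fy=10,interpolation=cv2.INTER_CUBIC)
cv2.imwrite('pics/s6c.png',np.hstack([z(t),z(u)]))
f=lambda p:((proj('s6',p)-[295,195]+.5)*10-.5).round(0)
for h in(35,41,51,57,63): print(h,f([645.5+17,205.5-18.3,h]))
E
```

```text
20.75 [567.29 215.07  65.37] zaxis [-0.0041 -0.0022 -1.    ] yaw 81.63 F [ 3.5  -6.11  1.62] M [-1.35 -0.7   0.78] op 0.15
35 [214. 212.]
41 [215. 198.]
51 [218. 174.]
57 [220. 159.]
63 [222. 145.]
```

View pics/s6c.png

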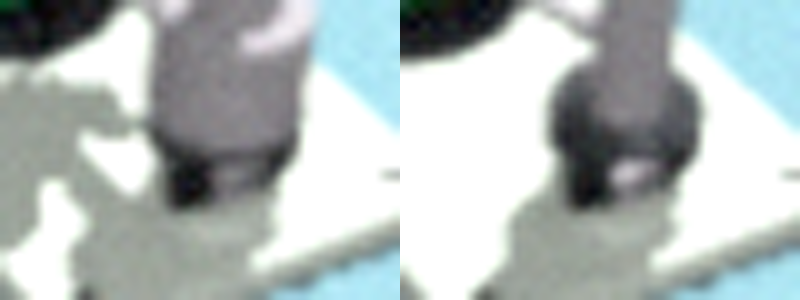

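The enlarged crop (left now, right earlier bare collar) shows a dark band between the hub's lower rim (y≈150) and the collar (rim ≈166, bottom ≈205). So the hub is still about 6 mm high on the pin and the collar top is at about 54 mm. Vision then puts the pin near 176° (yaw ≈ 86). I'll lift free, centre there, and lower gently.

Request:
{"method": "jog_arm", "body": {"commands": [{"claw": -1,"travel": [0,0,-0.0015],"rotation": [0,0,0]},{"claw": -1,"travel": [-0.002,0.001,-0.001],"rotation": [0,0,-1.5]},{"claw": -1,"travel": [-0.002,0,0],"rotation": [0,0,-1.5]},{"claw": -1,"travel": [-0.002,0,0],"rotation": [0,0,-1.5]},{"claw": -1,"travel": [0,0,0],"rotation": [0,0,0]}]}}

```text
time: 21.3
eef_pos: [567.2, 210.5, 66.7]
orientation: [-2.295, -2.139, 0.005]
force: [5.3, -1.7, -6.0]
opening: 0.154
```

Request:
{"method": "jog_arm", "body": {"commands": [{"claw": -1,"travel": [0,0,0],"rotation": [0,0,0]}]}}

```text
time: 21.4
eef_pos: [567.2, 210.5, 66.6]
orientation: [-2.295, -2.139, 0.005]
force: [5.5, -1.9, -6.0]
opening: 0.15
```

```bash
python3 -c "
from st import *
st()"
```

```text
21.4 [567.22 210.48  66.64] zaxis [-0.0054  0.0011 -1.    ] yaw 85.96 F [ 5.55 -1.91 -5.97] M [-0.29 -0.62 -0.03] op 0.15
```

Request:
{"method": "jog_arm", "body": {"commands": [{"claw": -1,"travel": [-0.0007,0.0015,0],"rotation": [0,0,0]},{"claw": -1,"travel": [0,0,0],"rotation": [0,0,0]},{"claw": -1,"travel": [0,0,0],"rotation": [0,0,0]}]}}

```text
time: 21.7
eef_pos: [567.3, 210.0, 66.9]
orientation: [-2.293, -2.138, 0.007]
force: [2.2, 0.7, -7.1]
opening: 0.152
```

```bash
python3 -c "
from st import *
st()"
```

```text
21.7 [567.32 210.05  66.94] zaxis [-0.0075  0.0011 -1.    ] yaw 86.0 F [ 2.17  0.66 -7.07] M [ 0.18 -0.1   0.17] op 0.152
```

Request:
{"method": "jog_arm", "body": {"commands": [{"claw": -1,"travel": [0,0.001,0],"rotation": [0,0,0]},{"claw": -1,"travel": [0,0,0.0007],"rotation": [0,0,0]},{"claw": -1,"travel": [0,0,0],"rotation": [0,0,0]}]}}

```text
time: 22.0
eef_pos: [567.8, 209.9, 66.7]
orientation: [-2.293, -2.139, 0.008]
force: [-2.5, 2.7, -3.2]
opening: 0.149
```

```bash
python3 -c "
from st import *
st()"
```

```text
22.0 [567.77 209.89  66.71] zaxis [-8.1e-03  8.0e-04 -1.0e+00] yaw 86.01 F [-2.52  2.65 -3.15] M [0.33 0.62 0.13] op 0.149
```

Request:
{"method": "jog_arm", "body": {"commands": [{"claw": -1,"travel": [0,0,0.0008],"rotation": [0,0,0]},{"claw": -1,"travel": [0,0,0],"rotation": [0,0,0]}]}}

```text
time: 22.2
eef_pos: [568.2, 209.9, 66.2]
orientation: [-2.293, -2.139, 0.007]
force: [-4.0, 3.4, -2.0]
opening: 0.151
```

```bash
python3 -c "
from st import *
st()"
```

```text
22.2 [568.15 209.89  66.17] zaxis [-7.2e-03  9.0e-04 -1.0e+00] yaw 86.01 F [-4.    3.45 -2.04] M [0.46 0.74 0.22] op 0.151
```

Request:
{"method": "jog_arm", "body": {"commands": [{"claw": -1,"travel": [0.0006,-0.0007,0],"rotation": [0,0,0]},{"claw": -1,"travel": [0,0,0],"rotation": [0.7,0,0]},{"claw": -1,"travel": [0,0,0],"rotation": [0.7,0,0]},{"claw": -1,"travel": [0,0,0],"rotation": [0,0,0]}]}}

```text
time: 22.6
eef_pos: [567.8, 210.2, 66.7]
orientation: [-2.28, -2.126, 0.034]
force: [-7.4, 1.4, 1.5]
opening: 0.15
```

```bash
python3 -c "
from st import *
st()"
```

```text
22.6 [567.81 210.18  66.7 ] zaxis [-0.0323  0.0024 -0.9995] yaw 85.98 F [-7.45  1.43  1.49] M [0.14 0.72 0.08] op 0.15
```

Request:
{"method": "jog_arm", "body": {"commands": [{"claw": -1,"travel": [0,0,0.001],"rotation": [0,0,0]},{"claw": -1,"travel": [0,0,0.001],"rotation": [0,0,0]},{"claw": -1,"travel": [0,0,0],"rotation": [0,0,0]}]}}

```text
time: 22.9
eef_pos: [567.8, 210.3, 65.9]
orientation: [-2.281, -2.127, 0.033]
force: [-9.0, 0.3, 7.9]
opening: 0.154
```

```bash
python3 -c "
from st import *
st()"
```

```text
22.9 [567.77 210.26  65.88] zaxis [-0.031   0.0026 -0.9995] yaw 85.99 F [-8.98  0.25  7.94] M [0.14 0.81 0.1 ] op 0.154
```

Request:
{"method": "jog_arm", "body": {"commands": [{"claw": -1,"travel": [0,-0.002,-0.001],"rotation": [0,0,0]},{"claw": -1,"travel": [0,0,0],"rotation": [0,0,0]},{"claw": -1,"travel": [0.0014,0,0],"rotation": [0,0,1]},{"claw": -1,"travel": [0,0,0],"rotation": [0,0,0]}]}}

```text
time: 23.3
eef_pos: [567.9, 211.7, 66.1]
orientation: [-2.302, -2.108, 0.029]
force: [-3.6, -1.6, 5.3]
opening: 0.155
```

Request:
{"method": "jog_arm", "body": {"commands": [{"claw": -1,"travel": [0.0014,0,0],"rotation": [0,0,1]},{"claw": -1,"travel": [0,0,0],"rotation": [0,0,0]}]}}

```text
time: 23.5
eef_pos: [567.9, 212.7, 66.0]
orientation: [-2.32, -2.089, 0.031]
force: [-3.2, -2.2, 6.8]
opening: 0.154
```

Request:
{"method": "jog_arm", "body": {"commands": [{"claw": -1,"travel": [0.0014,0,0],"rotation": [0,0,1]},{"claw": -1,"travel": [0,0,0],"rotation": [0,0,0]}]}}

```text
time: 23.7
eef_pos: [567.9, 213.8, 66.0]
orientation: [-2.338, -2.07, 0.032]
force: [-3.9, -3.0, 5.9]
opening: 0.153
```

Request:
{"method": "jog_arm", "body": {"commands": [{"claw": -1,"travel": [0.0014,0,0],"rotation": [0,0,1]},{"claw": -1,"travel": [0,0,0],"rotation": [0,0,0]}]}}

```text
time: 23.9
eef_pos: [567.9, 214.7, 66.0]
orientation: [-2.355, -2.05, 0.033]
force: [-3.5, -4.1, 4.7]
opening: 0.151
```

```bash
python3 -c "
from st import *
st()"
```

```text
23.9 [567.9  214.73  65.96] zaxis [-2.840e-02  1.000e-04 -9.996e-01] yaw 82.07 F [-3.54 -4.1   4.7 ] M [-0.79  0.06  0.44] op 0.151
```

Request:
{"method": "jog_arm", "body": {"commands": [{"claw": -1,"travel": [0,0,-0.003],"rotation": [-0.7,0,0]},{"claw": -1,"travel": [0,0.001,-0.003],"rotation": [-0.5,0,0]},{"claw": -1,"travel": [0,0,0],"rotation": [0,0,0]}]}}

```text
time: 24.2
eef_pos: [568.7, 214.8, 69.0]
orientation: [-2.368, -2.059, 0.014]
force: [3.9, -3.1, -11.9]
opening: 0.156
```

```bash
python3 -c "
from st import *
st()"
```

```text
24.2 [568.73 214.8   69.04] zaxis [-0.0092 -0.0026 -1.    ] yaw 82.01 F [  3.91  -3.12 -11.91] M [-0.64 -0.13  0.2 ] op 0.156
```

Request:
{"method": "jog_arm", "body": {"commands": [{"claw": -1,"travel": [0.0027,0,0],"rotation": [0,0,2]},{"claw": -1,"travel": [0.0027,0,0],"rotation": [0,0,2]},{"claw": -1,"travel": [0,0,0],"rotation": [0,0,0]}]}}

```text
time: 24.5
eef_pos: [569.0, 218.5, 69.3]
orientation: [-2.438, -1.978, 0.019]
force: [2.7, -7.5, -8.1]
opening: 0.149
```

```bash
python3 -c "
from st import *
st()"
```

```text
24.5 [569.03 218.5   69.29] zaxis [-0.0106 -0.006  -0.9999] yaw 78.12 F [ 2.68 -7.53 -8.14] M [-1.34 -0.06  0.83] op 0.149
```

```bash
python3 - <<'E'
from h import *
snap('wrist','w7',scale=1.5)
E
```

```text
(no output)
```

View pics/w7.png

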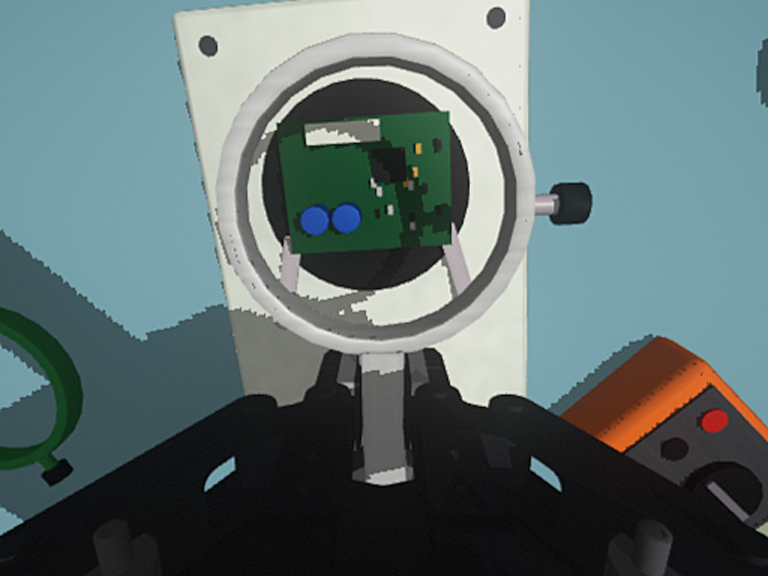

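Nothing touches the ring. The ring sits 8 px left of where it was, so the bar lags the gripper's turn and the hub itself is resisting. I'll lift another 7 mm, well above any pin, to see whether the turn frees up.

Request:
{"method": "jog_arm", "body": {"commands": [{"claw": -1,"travel": [0,-0.0005,-0.003],"rotation": [0,0,0]},{"claw": -1,"travel": [0,0,-0.004],"rotation": [0,0,0]},{"claw": -1,"travel": [0,0,0],"rotation": [0,0,0]},{"claw": -1,"travel": [0,0,0],"rotation": [0,0,0]}]}}

```text
time: 24.95
eef_pos: [569.1, 218.6, 72.0]
orientation: [-2.438, -1.977, 0.02]
force: [11.6, -5.3, -34.8]
opening: 0.152
```

```bash
python3 -c "
from st import *
st()"
```

```text
24.95 [569.08 218.56  71.99] zaxis [-0.0118 -0.0059 -0.9999] yaw 78.09 F [ 11.55  -5.32 -34.82] M [-0.91 -1.42  0.59] op 0.152
```

The hub is binding on the pillar here (Fz -35). Backing down, turning back towards yaw 88, and re-squaring.

Request:
{"method": "jog_arm", "body": {"commands": [{"claw": -1,"travel": [0,0,0.004],"rotation": [0,0,0]},{"claw": -1,"travel": [-0.0027,0,0],"rotation": [0,0,-2]},{"claw": -1,"travel": [-0.0027,0,0],"rotation": [0,0,-2]},{"claw": -1,"travel": [-0.0027,0,0],"rotation": [0,0,-2]},{"claw": -1,"travel": [0,0,0],"rotation": [0,0,0]}]}}

```text
time: 25.45
eef_pos: [568.1, 212.3, 72.3]
orientation: [-2.331, -2.099, 0.013]
force: [4.8, -1.7, -12.8]
opening: 0.15
```

```bash
python3 -c "
from st import *
st()"
```

```text
25.45 [568.06 212.3   72.25] zaxis [-0.0091 -0.0018 -1.    ] yaw 83.99 F [  4.83  -1.74 -12.76] M [-0.47 -0.25 -0.  ] op 0.15
```

Request:
{"method": "jog_arm", "body": {"commands": [{"claw": -1,"travel": [-0.0027,0,0],"rotation": [0,0,-2]},{"claw": -1,"travel": [0,0,0],"rotation": [0,0,0]},{"claw": -1,"travel": [0,0,0],"rotation": [0,0,0]}]}}

```text
time: 25.75
eef_pos: [567.9, 210.5, 73.5]
orientation: [-2.295, -2.138, 0.01]
force: [5.1, -2.5, -11.3]
opening: 0.15
```

```bash
python3 -c "
from st import *
st()"
```

```text
25.75 [567.92 210.45  73.52] zaxis [-8.1e-03 -6.0e-04 -1.0e+00] yaw 85.92 F [  5.09  -2.51 -11.27] M [-0.36 -0.22 -0.04] op 0.15
```

Request:
{"method": "jog_arm", "body": {"commands": [{"claw": -1,"travel": [-0.0035,0.001,0],"rotation": [0,0,-2]},{"claw": -1,"travel": [-0.0027,0.0003,0],"rotation": [0,0,-2]},{"claw": -1,"travel": [0,0,0],"rotation": [0,0,0]},{"claw": -1,"travel": [0,0,0],"rotation": [0,0,0]}]}}

```text
time: 26.15
eef_pos: [567.7, 205.0, 74.4]
orientation: [-2.218, -2.215, 0.01]
force: [-0.2, 0.5, -5.5]
opening: 0.153
```

```bash
python3 -c "
from st import *
st()"
```

```text
26.15 [567.75 204.98  74.39] zaxis [-9.2e-03  3.0e-04 -1.0e+00] yaw 89.92 F [-0.22  0.53 -5.52] M [0.08 0.17 0.05] op 0.153
```

Request:
{"method": "jog_arm", "body": {"commands": [{"claw": -1,"travel": [0.0027,0,0],"rotation": [0,0,2]},{"claw": -1,"travel": [0,0,0],"rotation": [0,0,0]},{"claw": -1,"travel": [0.0027,0,0],"rotation": [0,0,2]},{"claw": -1,"travel": [0,0,0],"rotation": [0,0,0]},{"claw": -1,"travel": [0,0,0],"rotation": [0,0,0]}]}}

```text
time: 26.65
eef_pos: [568.0, 210.0, 74.4]
orientation: [-2.292, -2.14, 0.011]
force: [-0.4, 1.4, -5.8]
opening: 0.152
```

```bash
python3 -c "
from st import *
st()"
```

```text
26.65 [567.95 209.98  74.39] zaxis [-9.e-03 -3.e-04 -1.e+00] yaw 86.07 F [-0.38  1.38 -5.83] M [0.16 0.24 0.05] op 0.152
```

Request:
{"method": "jog_arm", "body": {"commands": [{"claw": -1,"travel": [0.0027,0,0],"rotation": [0,0,2]},{"claw": -1,"travel": [0,0,0],"rotation": [0,0,0]},{"claw": -1,"travel": [0.0027,0,0],"rotation": [0,0,2]},{"claw": -1,"travel": [0,0,0],"rotation": [0,0,0]},{"claw": -1,"travel": [0,0,0],"rotation": [0,0,0]}]}}

```text
time: 27.15
eef_pos: [568.5, 215.5, 74.8]
orientation: [-2.365, -2.059, 0.01]
force: [-1.0, 1.4, -1.2]
opening: 0.151
```

```bash
python3 -c "
from st import *
st()"
```

```text
27.15 [568.49 215.45  74.76] zaxis [-8.7e-03  2.0e-04 -1.0e+00] yaw 82.08 F [-1.02  1.42 -1.19] M [0.25 0.35 0.1 ] op 0.151
```

Request:
{"method": "jog_arm", "body": {"commands": [{"claw": -1,"travel": [0,0,0.001],"rotation": [0,0,0]},{"claw": -1,"travel": [0,0,0.001],"rotation": [0,0,0]},{"claw": -1,"travel": [0,0,0],"rotation": [0,0,0]}]}}

```text
time: 27.45
eef_pos: [568.6, 215.5, 73.3]
orientation: [-2.366, -2.058, 0.009]
force: [-3.5, 1.6, 4.5]
opening: 0.154
```

```bash
python3 -c "
from st import *
st()"
```

```text
27.45 [568.59 215.47  73.26] zaxis [-8.1e-03  2.0e-04 -1.0e+00] yaw 82.03 F [-3.52  1.61  4.51] M [0.28 0.45 0.04] op 0.154
```

Request:
{"method": "jog_arm", "body": {"commands": [{"claw": -1,"travel": [-0.0027,0,0],"rotation": [0,0,-2]},{"claw": -1,"travel": [0,0,0],"rotation": [0,0,0]}]}}

```text
time: 27.65
eef_pos: [568.2, 213.0, 73.2]
orientation: [-2.33, -2.099, 0.009]
force: [-3.8, 3.5, 4.3]
opening: 0.151
```

Request:
{"method": "jog_arm", "body": {"commands": [{"claw": -1,"travel": [-0.0027,0,0],"rotation": [0,0,-2]},{"claw": -1,"travel": [0,0,0],"rotation": [0,0,0]}]}}

```text
time: 27.85
eef_pos: [567.9, 209.7, 72.0]
orientation: [-2.294, -2.138, 0.011]
force: [-0.9, 2.0, -3.8]
opening: 0.149
```

Request:
{"method": "jog_arm", "body": {"commands": [{"claw": -1,"travel": [-0.0027,0,0],"rotation": [0,0,-2]},{"claw": -1,"travel": [0,0,0],"rotation": [0,0,0]}]}}

```text
time: 28.05
eef_pos: [567.9, 207.1, 71.7]
orientation: [-2.257, -2.177, 0.011]
force: [-0.5, 2.2, -4.5]
opening: 0.148
```

```bash
python3 -c "
from st import *
st()"
```

```text
28.05 [567.85 207.05  71.71] zaxis [-9.1e-03 -4.0e-04 -1.0e+00] yaw 87.94 F [-0.47  2.23 -4.46] M [0.37 0.28 0.13] op 0.148
```

Clear signature: at yaw ≤84 it stood on the pin (TCP z ≈73–74), and on turning to 86 it dropped free. So z ≈65 earlier was the home position, with the notch wall blocking at about 173°. I'll centre near yaw 91 and lower it home again.

Request:
{"method": "jog_arm", "body": {"commands": [{"claw": -1,"travel": [-0.0032,0,0],"rotation": [0,0,-2]},{"claw": -1,"travel": [-0.0014,0,0.001],"rotation": [0,0,-1]},{"claw": -1,"travel": [0,0,0.0015],"rotation": [0,0,0]},{"claw": -1,"travel": [0,0,0.001],"rotation": [0,0,0]},{"claw": -1,"travel": [0,0,0],"rotation": [0,0,0]}]}}

```text
time: 28.55
eef_pos: [567.6, 202.7, 69.3]
orientation: [-2.198, -2.236, 0.01]
force: [-2.8, 1.6, 1.9]
opening: 0.15
```

Request:
{"method": "jog_arm", "body": {"commands": [{"claw": -1,"travel": [0,0,0.001],"rotation": [0,0,0]},{"claw": -1,"travel": [0,0,0.001],"rotation": [0,0,0]},{"claw": -1,"travel": [0,0,0],"rotation": [0,0,0]}]}}

```text
time: 28.85
eef_pos: [567.1, 202.7, 67.5]
orientation: [-2.198, -2.236, 0.01]
force: [-5.9, 1.9, 5.2]
opening: 0.154
```

Request:
{"method": "jog_arm", "body": {"commands": [{"claw": -1,"travel": [0,0,0.001],"rotation": [0,0,0]},{"claw": -1,"travel": [0,0,0],"rotation": [0,0,0]}]}}

```text
time: 29.05
eef_pos: [567.0, 202.7, 66.6]
orientation: [-2.198, -2.236, 0.01]
force: [-5.7, 3.0, 5.3]
opening: 0.145
```

```bash
python3 -c "
from st import *
st()"
```

```text
29.05 [566.97 202.67  66.6 ] zaxis [-9.1e-03 -2.0e-04 -1.0e+00] yaw 90.99 F [-5.71  3.03  5.29] M [0.5  0.32 0.18] op 0.145
```

Request:
{"method": "jog_arm", "body": {"commands": [{"claw": 0,"travel": [0,0,0],"rotation": [0,0,0]},{"claw": 0,"travel": [0,0,0],"rotation": [0,0,0]},{"claw": 0,"travel": [0,0,0],"rotation": [0,0,0]},{"claw": 0,"travel": [0,0,0],"rotation": [0,0,0]},{"claw": 0,"travel": [0,0,0],"rotation": [0,0,0]}]}}

```text
time: 29.55
eef_pos: [567.8, 202.3, 65.7]
orientation: [-2.198, -2.236, 0.01]
force: [0.2, -0.5, 0.3]
opening: 0.499
```

```bash
python3 - <<'E'
from st import *
st()
for n in('wrist','scene','top'): snap(n,n[0]+'8')
a=np.load('pics/w8.npz')['pixels'][:,:,::-1]
s=np.load('pics/s8.npz')['pixels'][:,:,::-1][165:240,275:375]
s6=np.load('pics/s6.npz')['pixels'][:,:,::-1][165:240,275:375]
e=lambda q,f:cv2.resize(q,None,fx=f,fy=f,interpolation=cv2.INTER_CUBIC)
z=lambda q:e(cv2.convertScaleAbs(q[22:60,20:60],alpha=1.8),6.5)
L=e(a,1.0); r=np.hstack([z(s),z(s6)])
W=800;cv=np.zeros((600,W,3),np.uint8);cv[:300,:400]=cv2.resize(a,(400,300));b=e(s,4);cv[:300,400:]=b;cv[320:320+r.shape[0],:r.shape[1]]=r
cv2.imwrite('pics/fin.png',cv)
f=lambda p:((proj('s8',p)-[295,187]+.5)*6.5-.5+[0,320]).round(0)
for h in(35,38,41,51,54,57,60,63,91,94,97,100): print(h,f([645.5+17,205.5-18.3,h]),f([645.5,205.5,h]))
E
```

```text
29.55 [567.78 202.35  65.74] zaxis [-8.7e-03 -6.0e-04 -1.0e+00] yaw 90.99 F [ 0.23 -0.5   0.33] M [-0.02  0.03  0.04] op 0.499
35 [139. 510.] [143. 477.]
38 [139. 505.] [144. 472.]
41 [140. 501.] [144. 467.]
51 [142. 485.] [146. 452.]
54 [142. 480.] [147. 447.]
57 [143. 475.] [147. 442.]
60 [144. 471.] [148. 438.]
63 [144. 466.] [149. 433.]
91 [150. 421.] [154. 388.]
94 [150. 416.] [155. 383.]
97 [151. 411.] [155. 378.]
100 [152. 406.] [156. 373.]
```

View pics/fin.png

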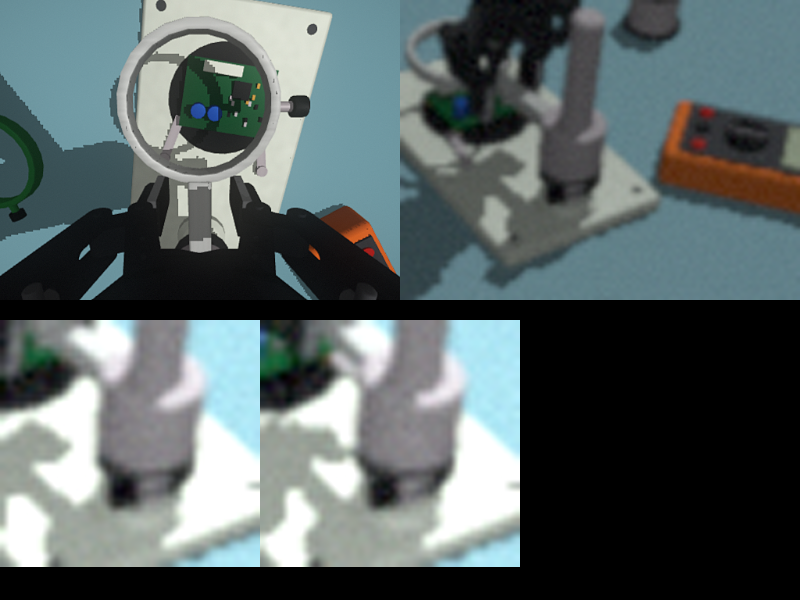

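Last view: the bar is released, the arm stands level on the pillar, and board and meter are untouched. The hub's lower rim is at about (142,471) in the lower-left crop, z≈58–60, and I can't tell from it whether that is home or 6 mm high. I'll decide by feel: regrip without vertical load and check for a stop on the other side too.

Request:
{"method": "jog_arm", "body": {"commands": [{"claw": -1,"travel": [0,0,0],"rotation": [0,0,0]},{"claw": -1,"travel": [0,0,0],"rotation": [0,0,0]},{"claw": -1,"travel": [0,0,0],"rotation": [0,0,0]},{"claw": -1,"travel": [0,0,0],"rotation": [0,0,0]}]}}

```text
time: 30.1
eef_pos: [567.5, 202.7, 65.9]
orientation: [-2.197, -2.237, 0.01]
force: [-0.3, 0.2, 1.1]
opening: 0.151
```

```bash
python3 -c "
from st import *
st()"
```

```text
30.1 [567.55 202.74  65.92] zaxis [-8.7e-03 -2.0e-04 -1.0e+00] yaw 91.02 F [-0.31  0.19  1.08] M [0.13 0.02 0.12] op 0.151
```

Request:
{"method": "jog_arm", "body": {"commands": [{"claw": -1,"travel": [-0.0027,0,0],"rotation": [0,0,-2]},{"claw": -1,"travel": [-0.0027,0,0],"rotation": [0,0,-2]},{"claw": -1,"travel": [-0.0027,0,0],"rotation": [0,0,-2]},{"claw": -1,"travel": [0,0,0],"rotation": [0,0,0]}]}}

```text
time: 30.5
eef_pos: [568.0, 195.2, 66.0]
orientation: [-2.077, -2.348, 0.008]
force: [-0.9, 3.7, -0.1]
opening: 0.15
```

```bash
python3 -c "
from st import *
st()"
```

```text
30.5 [568.01 195.25  65.96] zaxis [-0.0086  0.001  -1.    ] yaw 97.0 F [-0.85  3.69 -0.07] M [0.6  0.06 0.21] op 0.15
```

Request:
{"method": "jog_arm", "body": {"commands": [{"claw": -1,"travel": [-0.0027,0,0],"rotation": [0,0,-2]},{"claw": -1,"travel": [-0.0027,0,0],"rotation": [0,0,-2]},{"claw": -1,"travel": [-0.0027,0,0],"rotation": [0,0,-2]},{"claw": -1,"travel": [0,0,0],"rotation": [0,0,0]}]}}

```text
time: 30.9
eef_pos: [569.4, 188.8, 65.9]
orientation: [-1.952, -2.451, 0.004]
force: [-0.2, 7.1, -0.6]
opening: 0.154
```

```bash
python3 -c "
from st import *
st()"
```

```text
30.9 [569.41 188.76  65.94] zaxis [-0.0083  0.0035 -1.    ] yaw 102.92 F [-0.19  7.11 -0.6 ] M [1.37 0.1  0.1 ] op 0.154
```

Request:
{"method": "jog_arm", "body": {"commands": [{"claw": -1,"travel": [-0.0027,0,0],"rotation": [0,0,-2]},{"claw": -1,"travel": [-0.0027,0,0],"rotation": [0,0,-2]},{"claw": -1,"travel": [-0.0027,0,0],"rotation": [0,0,-2]},{"claw": -1,"travel": [0,0,0],"rotation": [0,0,0]}]}}

```text
time: 31.3
eef_pos: [570.7, 183.4, 65.7]
orientation: [-1.824, -2.542, -0.001]
force: [-1.6, 14.8, -1.5]
opening: 0.154
```

```bash
python3 -c "
from st import *
st()"
```

```text
31.3 [570.73 183.38  65.74] zaxis [-0.0098  0.0081 -0.9999] yaw 108.68 F [-1.6  14.79 -1.49] M [ 2.5   0.31 -1.  ] op 0.154
```

There is a stop on this side too (Fy +15 N, about 2 N·m about the pillar at yaw ≈106), mirroring the one at ≈79. At z≈74, above the pin, the turn was free. So the pin is in the notch, centred near yaw 92. I'll return to the centre and press lightly.

Request:
{"method": "jog_arm", "body": {"commands": [{"claw": -1,"travel": [0.0027,0,0],"rotation": [0,0,2]},{"claw": -1,"travel": [0.0027,0,0],"rotation": [0,0,2]},{"claw": -1,"travel": [0.0027,0,0],"rotation": [0,0,2]},{"claw": -1,"travel": [0.0027,0,0],"rotation": [0,0,2]},{"claw": -1,"travel": [0.0027,0,0],"rotation": [0,0,2]}]}}

```text
time: 31.8
eef_pos: [568.7, 193.2, 66.0]
orientation: [-2.038, -2.382, 0.005]
force: [1.7, 4.2, -1.3]
opening: 0.157
```

Request:
{"method": "jog_arm", "body": {"commands": [{"claw": -1,"travel": [0.0027,0,0],"rotation": [0,0,2]},{"claw": -1,"travel": [0.0027,0,0],"rotation": [0,0,2]},{"claw": -1,"travel": [0.0027,0,0],"rotation": [0,0,2]},{"claw": -1,"travel": [0,0,0.0005],"rotation": [0,0,0]},{"claw": -1,"travel": [0,0,0],"rotation": [0,0,0]}]}}

```text
time: 32.3
eef_pos: [567.5, 200.2, 65.8]
orientation: [-2.158, -2.275, 0.007]
force: [0.6, 3.0, 2.7]
opening: 0.152
```

```bash
python3 - <<'E'
from st import *
st()
s=[np.load(f'pics/{n}.npz')['pixels'].astype(float).mean(2) for n in('s4','s8')]
for r in range(200,224): print(r,[a[r,314:320].mean().round(0) for a in s],[a[r,324:329].mean().round(0) for a in s])
for h in(35,41,51,57,60): print(h,proj('s8',[645.5+17,205.5-18.3,h]).round(1))
E
```

```text
32.3 [567.54 200.17  65.82] zaxis [-7.3e-03  3.0e-04 -1.0e+00] yaw 93.03 F [0.56 3.   2.73] M [ 0.49 -0.12  0.17] op 0.152
200 [np.float64(77.0), np.float64(79.0)] [np.float64(135.0), np.float64(103.0)]
201 [np.float64(72.0), np.float64(76.0)] [np.float64(143.0), np.float64(108.0)]
202 [np.float64(70.0), np.float64(74.0)] [np.float64(147.0), np.float64(120.0)]
203 [np.float64(70.0), np.float64(75.0)] [np.float64(146.0), np.float64(129.0)]
204 [np.float64(69.0), np.float64(76.0)] [np.float64(138.0), np.float64(135.0)]
205 [np.float64(70.0), np.float64(74.0)] [np.float64(132.0), np.float64(136.0)]
206 [np.float64(69.0), np.float64(73.0)] [np.float64(130.0), np.float64(135.0)]
207 [np.float64(56.0), np.float64(74.0)] [np.float64(134.0), np.float64(138.0)]
208 [np.float64(43.0), np.float64(72.0)] [np.float64(135.0), np.float64(138.0)]
209 [np.float64(38.0), np.float64(70.0)] [np.float64(138.0), np.float64(138.0)]
210 [np.float64(38.0), np.float64(51.0)] [np.float64(142.0), np.float64(145.0)]
211 [np.float64(61.0), np.float64(45.0)] [np.float64(155.0), np.float64(156.0)]
212 [np.float64(6
[... 321 characters left out ...]
.0), np.float64(85.0)] [np.float64(165.0), np.float64(167.0)]
217 [np.float64(95.0), np.float64(97.0)] [np.float64(165.0), np.float64(166.0)]
218 [np.float64(98.0), np.float64(98.0)] [np.float64(156.0), np.float64(158.0)]
219 [np.float64(92.0), np.float64(94.0)] [np.float64(133.0), np.float64(135.0)]
220 [np.float64(90.0), np.float64(91.0)] [np.float64(106.0), np.float64(108.0)]
221 [np.float64(90.0), np.float64(92.0)] [np.float64(91.0), np.float64(90.0)]
222 [np.float64(91.0), np.float64(93.0)] [np.float64(88.0), np.float64(89.0)]
223 [np.float64(94.0), np.float64(95.0)] [np.float64(95.0), np.float64(96.0)]
35 [315.9 215.8]
41 [316.1 214.4]
51 [316.4 211.9]
57 [316.6 210.5]
60 [316.7 209.8]
```

The scene profile agrees. The bare pillar meets the collar at row 206.7, which puts the collar's near rim at about row 209.3. The hub's lower rim is now at 209.7, where 6 mm high would be about 207.8. The hub is home, so I'll release and withdraw upwards.

Request:
{"method": "jog_arm", "body": {"commands": [{"claw": -1,"travel": [0.001,0,0],"rotation": [0,0,0]},{"claw": 0.3,"travel": [0,0,0],"rotation": [0,0,0]},{"claw": 0.3,"travel": [0,0,0],"rotation": [0,0,0]},{"claw": 0.3,"travel": [0,0,0],"rotation": [0,0,0]},{"claw": 0.3,"travel": [0,0,0],"rotation": [0,0,0]}]}}

```text
time: 32.8
eef_pos: [566.4, 200.4, 65.1]
orientation: [-2.158, -2.274, 0.011]
force: [-0.3, -0.4, -0.5]
opening: 0.655
```

Request:
{"method": "jog_arm", "body": {"commands": [{"claw": 0.3,"travel": [0,0,-0.02],"rotation": [0,0,0]},{"claw": 0.3,"travel": [0,0,-0.03],"rotation": [0,0,0]},{"claw": 0.3,"travel": [0,0,-0.04],"rotation": [0,0,0]},{"claw": 0.3,"travel": [0,0,-0.04],"rotation": [0,0,0]},{"claw": 0.3,"travel": [0,0,-0.04],"rotation": [0,0,0]}]}}

```text
time: 33.3
eef_pos: [567.8, 200.5, 236.6]
orientation: [-2.158, -2.274, 0.011]
force: [-0.1, 0.9, -0.2]
opening: 0.654
```

Request:
{"method": "jog_arm", "body": {"commands": [{"claw": 0.3,"travel": [0,-0.03,-0.03],"rotation": [0,0,0]},{"claw": 0.3,"travel": [0,-0.03,0],"rotation": [0,0,0]},{"claw": 0.3,"travel": [0,0,0],"rotation": [0,0,0]},{"claw": 0.3,"travel": [0,0,0],"rotation": [0,0,0]}]}}

```text
time: 33.7
eef_pos: [508.1, 197.5, 266.2]
orientation: [-2.158, -2.275, 0.009]
force: [0.1, 0.5, -0.4]
opening: 0.643
```

```bash
python3 - <<'E'
from st import *
st(); snap('scene','s9'); snap('top','t9')
s=[np.load(f'pics/{n}.npz')['pixels'].astype(float).mean(2) for n in('s4','s8','s9')]
for r in range(204,218): print(r,[float(a[r,314:320].mean().round(0)) for a in s])
# ring/hub mask in top view: changed, bright & grey pixels near the stand
t=np.load('pics/t9.npz')['pixels'].astype(int); hub=proj('t9',[645,205.5,98]); ring=proj('t9',[510.4,200,84])
print('pred hub',hub,'ring',ring)
for k in range(-9,10): print(k,[tuple(int(v) for v in t[int(round(ring[1]))+k,int(round(ring[0]))+j]) for j in(0,)], [int(t[int(round(ring[1])),int(round(ring[0]))+k*2].mean())])
E
```

```text
33.7 [508.11 197.52 266.18] zaxis [-8.1e-03 -4.0e-04 -1.0e+00] yaw 93.02 F [ 0.08  0.5  -0.43] M [-0.04 -0.02  0.03] op 0.643
204 [69.0, 76.0, 73.0]
205 [70.0, 74.0, 73.0]
206 [69.0, 73.0, 72.0]
207 [56.0, 74.0, 72.0]
208 [43.0, 72.0, 71.0]
209 [38.0, 70.0, 68.0]
210 [38.0, 51.0, 48.0]
211 [61.0, 45.0, 41.0]
212 [69.0, 46.0, 48.0]
213 [52.0, 42.0, 43.0]
214 [47.0, 49.0, 45.0]
215 [65.0, 66.0, 64.0]
216 [85.0, 85.0, 84.0]
217 [95.0, 97.0, 94.0]
pred hub [200.42202754 173.41014058] ring [202.22109979 215.37007911]
-9 [(67, 76, 59)] [36]
-8 [(84, 87, 67)] [34]
-7 [(82, 89, 61)] [35]
-6 [(90, 92, 67)] [36]
-5 [(97, 100, 67)] [33]
-4 [(92, 93, 62)] [26]
-3 [(101, 105, 74)] [27]
-2 [(92, 96, 62)] [55]
-1 [(94, 95, 63)] [73]
0 [(94, 98, 61)] [84]
1 [(98, 99, 59)] [78]
2 [(105, 105, 66)] [71]
3 [(106, 105, 70)] [90]
4 [(70, 84, 59)] [40]
5 [(62, 70, 48)] [124]
6 [(59, 73, 48)] [213]
7 [(31, 53, 37)] [173]
8 [(21, 50, 33)] [217]
9 [(33, 60, 48)] [179]
```

```bash
python3 -c "
from plant import manip
print(manip.close_job())"
```

```text
the job is handed in; nothing more can be done
None
```

I fitted the grey steel ring arm over the pillar, lowered it onto the stop collar and let go, and I believe the hub is fully home. The job was handed in at about 34 s with the gripper open and well above everything.

**What happened:** It went down without binding and came to rest at tool height 65–66 mm, with the bar pointing along about 180°. I first took that for resting on the pin. While swinging and lifting to check, the hub jammed on the pillar once. The wrist force reached about 37 N, under the 120 N limit, and I freed it and lowered the arm again.

**Checks that say it is home:**
- **Swing:** at this height the arm stops firmly both ways, at tool angles of about 79° and 106°. With the arm lifted to tool height 74 mm it swung freely over the part I tried (90° to 82°).
- **Drop:** near 82–84° it stood on something about 8 mm higher. It dropped free when turned to 86°, as a notch passing over a pin would.
- **Scene camera:** the hub's lower rim is at row 209.7, against about 209.3 expected for the collar's rim. On the pin it would be near 207.8.

**Checks that disagreed or are weak:**
- An enlarged crop taken earlier looked as if there was a 6 mm gap.
- Collar height estimates ranged from 53 to 60 mm.
- The swing range of 15–25° is wider than the notch alone gives; I put that down to slack in the bore and the pads.
- I had used all the picture views, so the state after release was checked only by numbers: the scene profile was unchanged and the wrist force near zero.

The board and multimeter looked unmoved in my last picture. I did not re-measure the other things on the bench, but the arm was never near them.

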